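# Load the shaft carrier for the roundness tester

## Task

Load the shaft carrier for the roundness tester. Pull the sprung knob up, turn it so that its finger swings off the keeper bar and let it snap down into the other notch, then lift the bar off its two posts and lay it flat on the bare desk. Lay every shaft across the two toothed rails, centred and each down in its own pair of notches, lay the bar back across both posts centred and fully down in their saddles, then pull and turn the knob back so that its finger snaps down over the end of the bar; leave the other things on the desk where they are.

Things in the scene. Friction and masses are not known exactly. Their poses are not given: they have to be found in the camera images.
- carrier: Fixed aluminium carrier. Origin: on the desk under the midpoint between its two posts; x: the direction in which the loaded shafts lie, y: along the row of notches, z up. Base plate 12 mm high, x -65..65, y -220..145 mm. The knob's axis is at x = 0, y = -180 mm.
- rails (a point): Midpoint of the rails, 42 mm above the desk, axes as the carrier's. Two toothed rails 12 mm thick stand at x = -40 and +40 mm and run along y; between their pointed teeth (tops 57 mm above the desk) are four pairs of V-notches at y = -75, -25, 25, 75 mm. A shaft lying in a pair has its axis at this height.
- seats (a point): Midpoint between the seats of the two dark steel posts, 59 mm above the desk, axes as the carrier's. The posts stand at y = -125 and +125 mm, 16 mm thick in y; each has a flat seat at this height between two outward-leaning cheeks, 28 mm apart at the seat, their tops 74 mm above the desk. The bar's underside rests here.
- plunger (a joint): How far the sprung knob is pulled up, m: 0 = fully down in a notch, stop at 0.018. The spring pulls down with 6 N at 0 and 11 N at the stop. It turns only when up 0.009 or more; let go on the land between the notches it rests at about 0.008.
- knob (a joint): Turn of the sprung knob, in rad, counter-clockwise seen from above. Two notches, each with about 0.1 rad play: 0 = locked, finger points along the carrier's +y over the bar's end; 1.4 = open, finger points nearly along the carrier's -x, clear of the bar. It turns only when pulled up.
- knob_grip (a point): Point on the knob's axis, in the middle of its black wing grip, 97 mm above the desk when down; the point's y axis points along the wing and the finger, z up. The wing is 14 mm thick, 40 mm long along y, and reaches from 15 mm below to 13 mm above the point; pinch it across its thickness from above. The steel finger is below it (its top 19 mm below the point).
- finger_tip (a point): Underside of the steel finger's tip, 50 mm from the knob's axis, 72 mm above the desk when down (3 mm above the bar's top face when the bar lies on the posts).
- bar: Loose dark steel keeper bar, 0.26 kg: flat 24 mm (x) by 290 mm (y) by 10 mm (z), with a black grip block on top at its centre, 16 mm (x) by 50 mm (y), reaching from 10 to 36 mm above the bar's underside. Origin: centre of its underside. It starts across the two posts, under the finger. Either end may go either way round.
- shaft1: Loose turned steel shaft, 0.13 to 0.25 kg: round, 14 mm diameter, 120 mm long along its x axis, with a square middle 18 by 18 mm, 40 mm long. Origin: its centre. It starts lying on the desk on a flat of its square (origin 9 mm above the desk). Some starts have only three of the four.
- shaft2: Loose turned steel shaft, 0.13 to 0.25 kg: round, 14 mm diameter, 120 mm long along its x axis, with a square middle 18 by 18 mm, 40 mm long. Origin: its centre. It starts lying on the desk on a flat of its square (origin 9 mm above the desk). Some starts have only three of the four.
- shaft3: Loose turned steel shaft, 0.13 to 0.25 kg: round, 14 mm diameter, 120 mm long along its x axis, with a square middle 18 by 18 mm, 40 mm long. Origin: its centre. It starts lying on the desk on a flat of its square (origin 9 mm above the desk). Some starts have only three of the four.
- shaft4: Loose turned steel shaft, 0.13 to 0.25 kg: round, 14 mm diameter, 120 mm long along its x axis, with a square middle 18 by 18 mm, 40 mm long. Origin: its centre. It starts lying on the desk on a flat of its square (origin 9 mm above the desk). Some starts have only three of the four.
- setting_ring: Bystander: steel setting ring, 34 mm across, 14 mm high, among the shafts. Origin: centre of its underside.
- caliper: Bystander: caliper lying flat, 200 mm long along y, 14 mm high, beyond the carrier. Origin: centre of its beam's underside.
- mug: Bystander: white mug, 76 mm across, 90 mm high. Origin: centre of its underside.
- oil: Bystander: small white oil bottle, 44 mm across, 110 mm high. Origin: centre of its underside.
- driver: Bystander: screwdriver lying on the desk along its x axis. Origin: under its middle.
- block_case: Bystander: wooden gauge block case, 110 by 70 by 30 mm. Origin: centre of its underside.
- master: Bystander: steel master cylinder standing upright, 40 mm across, 35 mm high. Origin: centre of its underside.
Things that resemble listed ones, but are neither listed nor needed, are in the scene too. Leave any yellow look-alike of the shaft4 alone.

How it is judged (in metres and radians):
On the way, in this order (a step that is already met when the one before it is completed fails the run):
1. the knob has been pulled and turned and has snapped down in the open notch, the bar still on its posts (value of joint knob above 1.25 rad and value of joint plunger below 0.004 m and z of bar in the frame of carrier between 0.055 and 0.063 m and x of bar in the frame of carrier between -0.008 and 0.008 m and y of bar in the frame of carrier between -0.013 and 0.013 m and angle between the y axis of bar and the y axis of carrier, either way round below 0.06 rad and angle between bar's own z axis and vertical below 0.06 rad), for 0.2 s.
2. the bar lies flat on the desk, off the carrier (height (world z) of bar below 0.007 m and angle between bar's own z axis and vertical below 0.06 rad), for 0.2 s.
3. every shaft lies centred across the two rails in its own pair of notches (z of shaft1 in the frame of carrier between 0.037 and 0.0475 m and x of shaft1 in the frame of carrier between -0.015 and 0.015 m and y of shaft1 in the frame of carrier between -0.088 and 0.088 m and angle between the x axis of each of shaft1, shaft2, shaft3, shaft4 and the x axis of carrier, either way round below 0.07 rad and z of shaft2 in the frame of carrier between 0.037 and 0.0475 m and x of shaft2 in the frame of carrier between -0.015 and 0.015 m and y of shaft2 in the frame of carrier between -0.088 and 0.088 m and z of shaft3 in the frame of carrier between 0.037 and 0.0475 m and x of shaft3 in the frame of carrier between -0.015 and 0.015 m and y of shaft3 in the frame of carrier between -0.088 and 0.088 m and z of shaft4 in the frame of carrier between 0.037 and 0.0475 m and x of shaft4 in the frame of carrier between -0.015 and 0.015 m and y of shaft4 in the frame of carrier between -0.088 and 0.088 m), for 0.2 s.
4. the bar lies across both posts, down in the saddles, the knob still open (z of bar in the frame of carrier between 0.055 and 0.063 m and x of bar in the frame of carrier between -0.008 and 0.008 m and y of bar in the frame of carrier between -0.013 and 0.013 m and angle between the y axis of bar and the y axis of carrier, either way round below 0.06 rad and angle between bar's own z axis and vertical below 0.06 rad and value of joint knob above 1.25 rad), for 0.2 s.
5. the knob has snapped down in the locked notch, its finger over the bar's end (value of joint knob below 0.15 rad and value of joint plunger below 0.004 m), for 0.2 s.
At the end, for the whole second after the job is handed in: Shafts in notch pairs (height 5 mm, centred 15 mm, parallel 0.07 rad); bar flat across both posts (height 4 mm, 8 mm across, 13 mm along, 0.06 rad); knob down (4 mm) in the locked notch (below 0.15 rad), finger over the bar; all at rest (all of step 3 and all of step 5 and z of bar in the frame of carrier between 0.055 and 0.063 m and x of bar in the frame of carrier between -0.008 and 0.008 m and y of bar in the frame of carrier between -0.013 and 0.013 m and angle between the y axis of bar and the y axis of carrier, either way round below 0.06 rad and angle between bar's own z axis and vertical below 0.06 rad and linear speed of each of shaft1, shaft2, shaft3, shaft4, bar below 0.02 m/s); the robot touches nothing.
It fails at once if a bystander (ring, caliper, mug, oil bottle, screwdriver, case or master) is moved more than 50 mm (distance of any of setting_ring, caliper, mug, oil, driver, block_case, master from where it was at the start of the episode above 0.05 m).
Of shaft1, shaft2, shaft3, shaft4 only 3 to 4 are there at a start; the rules pass over those that are not, and their reading is None.
At some moment in a run one of shaft1, shaft2, shaft3, shaft4 may be knocked a few centimetres aside while the robot is not near it.
Once in a run the grip may slacken for a moment while it holds something.
It also fails if it takes over 210 s, if anything falls off the work surface, if the arm or the gripper's body presses on something with over 40 N, if the wrist force passes 120 N, or if a joint passes its speed limit or range.

## Robot

A 6-joint arm with a two-finger parallel gripper is mounted at the origin on the work surface. World frame = base frame: x ahead of the robot, y to its left, z up, the work surface at z = 0. Lengths are in mm, angles in degrees, forces in N, time in s.
With the tool pointing down it reaches from about 300 to 850 mm from the base axis. Payload 4.2 kg.
Tool frame: the origin (TCP) lies midway between the tips of the shut fingers; the grasp point (between the pads) lies pinch_z behind it (pinch_z is the distance from the TCP to the grasp point, in mm); z points along the fingers, y is the line along which they close (so a half turn about z gives the same grasp; the last joint's range is limited). The gripper opens to 91 mm and grips with 3 to 60 N. Pads are 32 mm wide; open, the fingers measure 118 mm over their backs; the gripper's body (76 mm by 178 mm) begins 60 mm behind the grasp point.
Start: joints at [-72.594, 18.312, 89.639, -0, 72.044, -1.146], TCP at [182.952, -545.135, 213.976] pointing down, gripper open.
Joint ranges: [-177.97, 177.97], [-48.28, 115.42], [12.27, 149.76], [-77.06, 257.06], [2.81, 150.46], [-146.56, 146.56]. Speed limits (degrees/s): [147.25, 147.25, 180, 180, 180, 180].

## Interface

Orientations are given as [roll, pitch, yaw] about the fixed x, y, z axes, in that order (R = Rz(yaw) Ry(pitch) Rx(roll)).
In Python, from workcell import state, grab_frame, job_done, masks_of, landmark_of, pinch_z gives the robot as it stands. The module is installed in compiled form; this text tells all that it offers.
- The arm moves only by the tool move_arm, never from a script. Its argument "plan" is a list of rows, each an object of numbers: "x", "y", "z": the shift along the tool's x, y, z in mm; "rx", "ry", "rz": the turn, a rotation vector about the tool's x, y, z in rad. A call has 1 to 10 rows; each row shifts and turns the commanded pose from where the row before left it, along the tool's axes as they then stand; what a row does not reach is not made up. A row lasts 1/10 s, in which the tool goes at most 50 mm and 8.59 degrees, less where a joint would pass 70% of its speed; a pose out of reach is approached as far as the arm can. A call is refused whole if a number of a shift passes 50 or a number of a turn 0.15, either way. A call with a gripper value outside its range is refused whole. "grip" is the opening, from 0 (shut) to 1 (fully open), set as the call begins (left out, the last holds). The fingers move at their own pace and stop on an object; "squeeze" is the grip in N (left out, the last holds). Time passes only in rows, so rows that do not move let the fingers close. It gives the time, the measured TCP pose, the force, the opening and the grip force at its end, in the units of the state.
- state(): the state, without advancing time (a new reading comes with each control period).
- grab_frame(name): name is "side" or "top" or "wrist"; returns a dict with "img" (384x512x3 uint8, red, green, blue), "z_map" (384x512 float32, mm along the optical axis (not along the pixel's ray), 0 where there is no reading), "fx", "fy", "cx", "cy" (pixels), "dist" ([k1, k2, p1, p2, k3] as OpenCV has them; the pictures are not rectified), "rvec" (rotation vector, rad) and "tvec" (3), from world to camera coordinates, as OpenCV has them. Camera axes: x right, y down, z forward; pixel columns grow to the right and rows downward; lengths in mm; the calibration is good to about 2 mm. A picture is of the moment at which its call begins.
- job_done(): hands the job in; it is judged then, once.
Trained networks look in the newest picture that a camera, given by its name, has taken for a name from the list of things; names that differ only in an ending like _2 or _b are one class to them, and where a whole thing is asked for, a point or a joint stands for the part that bears it (a point fixed in the world has none). Each returns a list of dicts, best first, with "p" (0 to 1); they miss things now and then, are a little off and sometimes report something else, mostly with a low value. They report only what shows in the picture. A call takes as long as a camera call. They do not tell look-alikes from the thing itself.
- masks_of(camera, label): "pixels" (384x512 bool, what is visible of it) and "box" ([centre column, centre row, width, height] in pixels, round what is visible of it).
- landmark_of(camera, label): "point" ([column, row] in pixels: a listed point, or the origin of a listed thing).
The state is a dict: "time_s": time; "qpos": joint angles; "qvel": joint speeds; "effort": joint torques, N m; "ee_pos": TCP position; "ee_rot": TCP orientation; "force": force on the tool from outside, world axes, zero at the start; "torque": the same for the moment, N m; "gripper_width": finger opening in mm; "gripper_force": force on a finger pad.
Only numpy, scipy, OpenCV 4.12 (cv2) and the standard library are available. Lean on these libraries where they do the work, as an engineer would, in place of code of your own. Each camera call takes 0.05 s, during which the arm holds its last target. There are 200 camera calls.

## Working session

There is one attempt and no reset: what is moved stays moved. The work goes in short steps, Python scripts to look and compute and a tool call to move; the robot and the scene stay as the last step left them, time stands still between calls to the robot, and variables do not carry over. Pictures are saved under pics/ and viewed, at most 14 in all, crops included, and the job is handed in when it is done.

Besides the shell and the picture viewer there is one more tool, called after "Emit:" as name(argument=value, ...) on one line, values as JSON. move_arm: Moves the arm, as the interface text tells. Its arguments: {"type":"object","properties":{"plan":{"type":"array","items":{"type":"object","properties":{"x":{"type":"number"},"y":{"type":"number"},"z":{"type":"number"},"rx":{"type":"number"},"ry":{"type":"number"},"rz":{"type":"number"}}}},"grip":{"type":"number"},"squeeze":{"type":"number"}},"required":["plan"]}

```bash
mkdir -p pics
python3 - <<'E'
from workcell import *
import cv2,numpy as np
s=state()
for k in s: print(k,np.round(s[k],3))
print(pinch_z if not callable(pinch_z) else pinch_z())
ims=[]
for n in ["side","top"]:
    f=grab_frame(n); cv2.imwrite(f"pics/{n}0.png",cv2.resize(f["img"][:,:,::-1],(800,600),interpolation=cv2.INTER_CUBIC))
    print(n,np.round(f["rvec"],3),np.round(f["tvec"],1),f["fx"],f["fy"],f["cx"],f["cy"],f["dist"])
E
```

```text
time_s 0.0
qpos [-7.2591e+01  1.8352e+01  8.9707e+01 -2.0000e-03  7.2044e+01 -1.1450e+00]
qvel [ 0.06   0.078 -0.059  0.031  0.095  0.019]
effort [ 1.0000e-03 -4.1246e+01 -2.3197e+01  7.3000e-02  4.6000e-02 -0.0000e+00]
ee_pos [ 182.806 -544.625  213.111]
ee_rot [-179.897   -0.      18.554]
force [0.545 0.326 0.166]
torque [ 0.011 -0.005 -0.001]
gripper_force 0.0
gripper_width 91.233
18.8
side [ 0.372 -2.609  1.462] [ 523.7  159.8 1177.2] 439.40994530499466 439.40994530499466 254.98072366300127 191.5014588361526 [-0.06489086  0.          0.          0.          0.        ]
top [ 2.199 -2.163  0.089] [  -5.3  546.9 1309. ] 456.1879728005238 456.1879728005238 262.5250515173208 194.49965732150073 [-0.06701942  0.          0.          0.          0.        ]
```

View pics/top0.png

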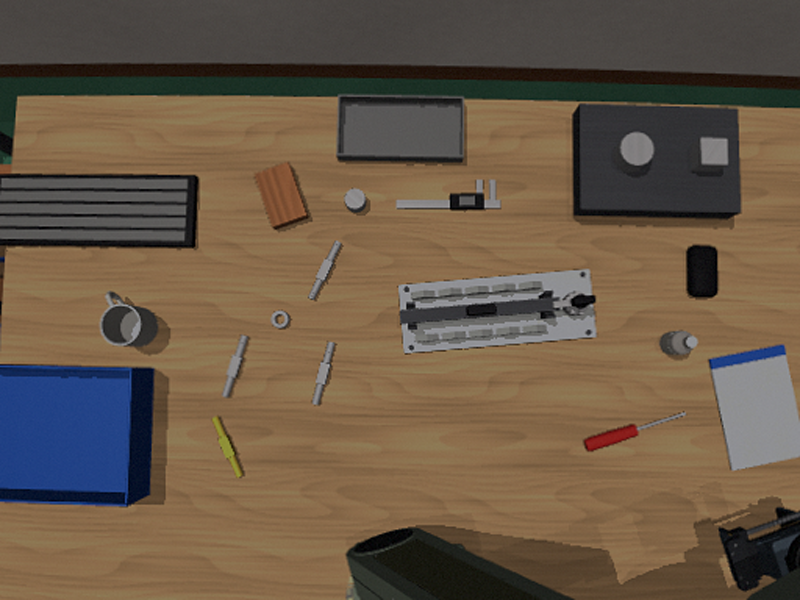

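View pics/side0.png

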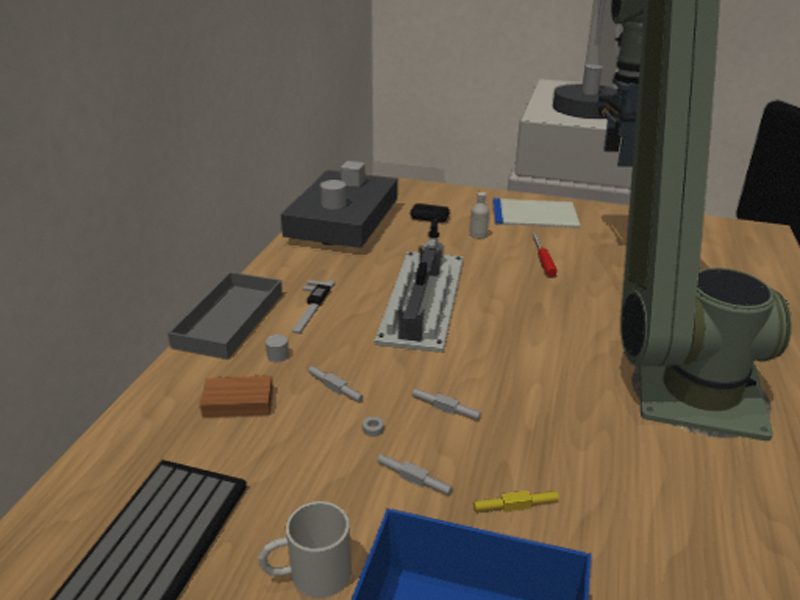

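The top view shows three grey steel shafts at 800x600 pixels (325,270), (235,366) and (324,373). There is a yellow look-alike at (228,446), which I will leave alone. The carrier is at (497,312), with its knob at about (578,300) on the right. The side view shows the same three steel shafts, at (335,383), (446,404) and (414,473).

```bash
cat > h.py <<'E'
from workcell import *
import cv2,numpy as np
np.set_printoptions(suppress=True,precision=2)
def cam(f):
    K=np.array([[f["fx"],0,f["cx"]],[0,f["fy"],f["cy"]],[0,0,1]]); R=cv2.Rodrigues(np.array(f["rvec"],float))[0]
    return K,np.array(f["dist"],float),R,np.array(f["tvec"],float).ravel()
def rays(f,px):
    K,d,R,t=cam(f); n=cv2.undistortPoints(np.array(px,float).reshape(-1,1,2),K,d).reshape(-1,2)
    return np.c_[n,np.ones(len(n))],R,t
def at_z(f,px,z):   # pixels -> world at height z
    n,R,t=rays(f,px); D=n@R; o=-R.T@t
    return o+D*((z-o[2])/D[:,2])[:,None]
def cloud(f,mask=None):
    z=f["z_map"]; m=z>0
    if mask is not None: m=m&mask
    v,u=np.nonzero(m); n,R,t=rays(f,np.c_[u,v]); return (n*z[v,u][:,None]-t)@R, np.c_[u,v]
def proj(f,P):
    K,d,R,t=cam(f); return cv2.projectPoints(np.array(P,float).reshape(-1,1,3),np.array(f["rvec"],float),t,K,d)[0].reshape(-1,2)
def rect(P):
    (c,s,a)=cv2.minAreaRect(P[:,:2].astype(np.float32)); 
    if s[0]<s[1]: a+=90; s=s[::-1]
    return np.array(c),np.array(s),(a+90)%180-90   # long-axis direction deg
E
python3 - <<'E'
from h import *
for n in ["top","side"]:
    f=grab_frame(n)
    P,uv=cloud(f)
    d=P[(abs(P[:,2])<15)]; print(n,"desk z",np.median(d[:,2]),np.std(d[:,2]))
    for L in ["shaft1","setting_ring","bar","carrier","knob_grip","finger_tip","seats","rails"]:
        lm=[(np.round(l["point"],1),round(l["p"],2)) for l in landmark_of(n,L)][:6]
        h={"shaft1":9,"bar":59,"knob_grip":97,"finger_tip":72,"seats":59,"rails":42}.get(L,0)
        print(L,[(p,q,at_z(f,[p],h)[0][:2]) for p,q in lm])
        if L in("shaft1","bar","carrier","knob_grip"):
            for m in masks_of(n,L)[:6]:
                Q,_=cloud(f,m["pixels"]); 
                v,u=np.nonzero(m["pixels"]); h={"shaft1":9,"bar":69,"carrier":12}.get(L,100)
                print("  mask",round(m["p"],2),np.round(m["box"]),len(Q),"zpct",np.percentile(Q[:,2],[5,50,95]) if len(Q) else None,rect(at_z(f,np.c_[u,v],h)))
E
```

```text
top desk z 0.9608896296153208 3.6571724789228663
shaft1 [(array([305.6, 196.8]), 0.65, array([ 543.28, -123.19])), (array([207., 172.]), 0.59, array([611.99, 169.34])), (array([207.7, 240.2]), 0.55, array([411.08, 162.05])), (array([152.1, 232.3]), 0.54, array([431.07, 326.4 ]))]
  mask 0.77 [148. 285.  20.  37.] 226 zpct [ 2.8  15.8  21.56] (array([277.25, 341.22]), array([113.58,  24.61]), 25.230253219604492)
  mask 0.64 [149. 234.  12.  39.] 165 zpct [ 9.97 16.61 22.25] (array([422.97, 333.11]), array([109.81,  18.71]), -12.314804077148438)
  mask 0.62 [206. 242.   8.  39.] 196 zpct [10.17 16.73 22.3 ] (array([416.57, 166.76]), array([111.46,  19.58]), -9.973922729492188)
  mask 0.6 [207. 173.  22.  37.] 198 zpct [11.05 16.65 22.33] (array([611.27, 168.94]), array([120.77,  17.34]), -25.021583557128906)
setting_ring [(array([306.9, 196.7]), 0.57, array([ 544.33, -127.91])), (array([406.6, 273.9]), 0.49, array([ 320.66, -425.4 ])), (array([179. , 202.1]), 0.4, array([521.87, 251.31]))]
bar [(array([307.9, 198.2]), 0.81, array([ 535.55, -124.99]))]
  mask 0.62 [307. 200. 104.  20.] 
[... 3121 characters left out ...]
5]), array([86.91, 40.5 ]), -66.2332992553711)
  mask 0.29 [150. 257.  48.  28.] 1096 zpct [ 6.46 29.75 32.58] (array([754.85, 250.43]), array([117.8 , 105.08]), 21.129825592041016)
knob_grip [(array([276.8, 142.7]), 0.68, array([ 559.36, -322.8 ]))]
  mask 0.44 [276. 149.   8.  20.] 101 zpct [ 66.65  86.28 112.1 ] (array([ 546.41, -271.27]), array([138.12,  20.1 ]), -76.1694393157959)
finger_tip [(array([276.5, 158.7]), 0.58, array([ 542.59, -252.42]))]
seats [(array([268.2, 179. ]), 0.73, array([ 540.44, -134.15])), (array([175.9, 229.6]), 0.69, array([705.6 , 193.77]))]
rails [(array([270.9, 185.7]), 0.87, array([ 528.76, -124.52])), (array([151.3, 260.4]), 0.73, array([721.26, 306.64]))]
```

```bash
cat >> h.py <<'E'
from scipy.spatial.transform import Rotation as Ro
from scipy.linalg import expm,logm
def pose(p,R):
    T=np.eye(4); T[:3,:3]=R; T[:3,3]=p; return T
def plan(p,yaw,N,start=None):
    s=state()
    A=pose(s["ee_pos"],Ro.from_euler("xyz",s["ee_rot"],degrees=True).as_matrix()) if start is None else pose(start[0],Ro.from_euler("xyz",[180,0,start[1]],degrees=True).as_matrix())
    B=pose(p,Ro.from_euler("xyz",[180,0,yaw],degrees=True).as_matrix())
    M=expm(np.real(logm(np.linalg.inv(A)@B))/N); r=Ro.from_matrix(M[:3,:3]).as_rotvec()
    print(f"{N} rows of shift",M[:3,3].round(2),"turn",r.round(4),"| from",A[:3,3].round(1),"yaw",s["ee_rot"][2] if start is None else start[1])
E
python3 -c "
from h import *
plan([545,-220,330],95.6,14)"
```

```text
14 rows of shift [36.63  8.06 -8.29] turn [ 0.   0.  -0.1] | from [ 182.9 -545.1  213.9] yaw 18.553995472223658
```

Emit:
move_arm(plan=[{"x":36.6,"y":8.1,"z":-8.3,"rz":-0.096},{"x":36.6,"y":8.1,"z":-8.3,"rz":-0.096},{"x":36.6,"y":8.1,"z":-8.3,"rz":-0.096},{"x":36.6,"y":8.1,"z":-8.3,"rz":-0.096},{"x":36.6,"y":8.1,"z":-8.3,"rz":-0.096},{"x":36.6,"y":8.1,"z":-8.3,"rz":-0.096},{"x":36.6,"y":8.1,"z":-8.3,"rz":-0.096}], grip=1)

```text
schema error: expected keys x, y, z, rx, ry, rz
```

Emit:
move_arm(plan=[{"x":36.6,"y":8.1,"z":-8.3,"rz":-0.096},{"x":36.6,"y":8.1,"z":-8.3,"rz":-0.096},{"x":36.6,"y":8.1,"z":-8.3,"rz":-0.096},{"x":36.6,"y":8.1,"z":-8.3,"rz":-0.096},{"x":36.6,"y":8.1,"z":-8.3,"rz":-0.096},{"x":36.6,"y":8.1,"z":-8.3,"rz":-0.096},{"x":36.6,"y":8.1,"z":-8.3,"rz":-0.096},{},{}])

```text
schema error: expected keys x, y, z, rx, ry, rz
```

Run:
```python
from h import *
f=grab_frame("wrist"); K,d,R,t=cam(f); s=state(); print(s["ee_pos"],s["ee_rot"],"cam at",-R.T@t,"axis",R[2])
cv2.imwrite("pics/w1.png",cv2.resize(f["img"][:,:,::-1],(800,600),interpolation=cv2.INTER_CUBIC))
np.savez("w1.npz",**{k:f[k] for k in f})
for L,h in [("carrier",0),("bar",59),("seats",59),("rails",42),("knob_grip",97),("finger_tip",72)]:
    print(L,[(np.round(l["point"],1),round(l["p"],2),at_z(f,[l["point"]],h)[0][:2]) for l in landmark_of("wrist",L)[:3]])
P,uv=cloud(f)
for h in (0,12,69,95,110): 
    q=P[abs(P[:,2]-h)<2.5]; print(h,len(q),q[:,2].mean() if len(q) else 0)
for m in masks_of("wrist","bar")[:2]:
    Q,_=cloud(f,m["pixels"]); q=Q[abs(Q[:,2]-69)<4]; print("bar",m["p"],rect(q),q[:,2].mean()); q=Q[Q[:,2]>88]; print("block",rect(q) if len(q)>5 else 0,np.median(q[:,2]))
for m in masks_of("wrist","knob_grip")[:2]:
    Q,_=cloud(f,m["pixels"]); q=Q[Q[:,2]>102]; print("knob",m["p"],rect(q) if len(q)>5 else 0,np.median(q[:,2]))
```

```text
[ 182.96 -545.14  213.97] [179.99  -0.    18.55] cam at [ 260.28 -518.58  383.77] axis [-0.27 -0.09 -0.96]
carrier []
bar []
seats []
rails []
knob_grip []
finger_tip []
0 107849 -0.9474147115495211
12 190 12.345249575914783
69 0 0
95 0 0
110 0 0
```

View pics/w1.png

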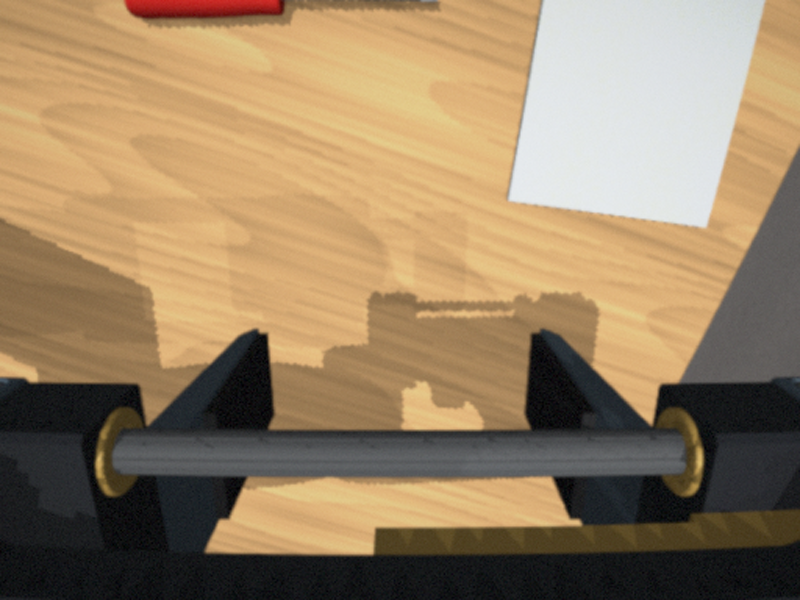

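The wrist picture shows bare desk, and the driver and notepad at the edges. The move was refused because every row needs all six keys.

Emit:
move_arm(plan=[{"x":36.6,"y":8.1,"z":-8.3,"rx":0,"ry":0,"rz":-0.096},{"x":36.6,"y":8.1,"z":-8.3,"rx":0,"ry":0,"rz":-0.096},{"x":36.6,"y":8.1,"z":-8.3,"rx":0,"ry":0,"rz":-0.096},{"x":36.6,"y":8.1,"z":-8.3,"rx":0,"ry":0,"rz":-0.096},{"x":36.6,"y":8.1,"z":-8.3,"rx":0,"ry":0,"rz":-0.096},{"x":36.6,"y":8.1,"z":-8.3,"rx":0,"ry":0,"rz":-0.096},{"x":36.6,"y":8.1,"z":-8.3,"rx":0,"ry":0,"rz":-0.096}], grip=1)

```text
time_s: 2.55
ee_pos: [422.2, -445.5, 272.2]
ee_rot: [180.0, 0.0, 57.3]
force: [1.2, -0.7, 0.1]
gripper_width: 91.3
gripper_force: 0.0
```

Emit:
move_arm(plan=[{"x":36.6,"y":8.1,"z":-8.3,"rx":0,"ry":0,"rz":-0.096},{"x":36.6,"y":8.1,"z":-8.3,"rx":0,"ry":0,"rz":-0.096},{"x":36.6,"y":8.1,"z":-8.3,"rx":0,"ry":0,"rz":-0.096},{"x":36.6,"y":8.1,"z":-8.3,"rx":0,"ry":0,"rz":-0.096},{"x":36.6,"y":8.1,"z":-8.3,"rx":0,"ry":0,"rz":-0.096},{"x":36.6,"y":8.1,"z":-8.3,"rx":0,"ry":0,"rz":-0.096},{"x":36.6,"y":8.1,"z":-8.3,"rx":0,"ry":0,"rz":-0.096},{"x":0,"y":0,"z":0,"rx":0,"ry":0,"rz":0},{"x":0,"y":0,"z":0,"rx":0,"ry":0,"rz":0}])

```text
time_s: 3.45
ee_pos: [545.5, -220.4, 330.4]
ee_rot: [180.0, 0.1, 95.6]
force: [0.1, -0.8, 0.6]
gripper_width: 91.5
gripper_force: 0.0
```

```bash
cat > look.py <<'E'
from h import *
import sys
f=grab_frame("wrist"); K,d,R,t=cam(f); s=state(); print(s["time_s"],s["ee_pos"],s["ee_rot"],"cam at",-R.T@t,"axis",R[2])
cv2.imwrite(f"pics/{sys.argv[1]}.png",cv2.resize(f["img"][:,:,::-1],(800,600),interpolation=cv2.INTER_CUBIC))
for L,h in [("carrier",0),("bar",59),("seats",59),("rails",42),("knob_grip",97),("finger_tip",72)]:
    print(L,[(np.round(l["point"],1),round(l["p"],2),at_z(f,[l["point"]],h)[0][:2]) for l in landmark_of("wrist",L)[:3]])
P,uv=cloud(f)
for h in (0,12,69,95,110): 
    q=P[abs(P[:,2]-h)<2.5]; print(h,len(q),q[:,2].mean() if len(q) else 0,end="; ")
print()
for m in masks_of("wrist","bar")[:2]:
    Q,_=cloud(f,m["pixels"]); q=Q[abs(Q[:,2]-69)<4]; print("bar",m["p"],rect(q) if len(q)>5 else 0); q=Q[Q[:,2]>88]; print("block",rect(q) if len(q)>5 else 0,np.median(q[:,2]))
for m in masks_of("wrist","knob_grip")[:2]:
    Q,_=cloud(f,m["pixels"]); q=Q[Q[:,2]>102]; print("knob",m["p"],rect(q) if len(q)>5 else 0,np.median(q[:,2]))
for m in masks_of("wrist","carrier")[:1]:
    Q,_=cloud(f,m["pixels"]); q=Q[abs(Q[:,2]-12)<4]; print("plate",m["p"],rect(q))
E
python3 look.py w2
```

```text
3.5 [ 545.24 -221.11  329.97] [-179.97    0.04   95.53] cam at [ 536.83 -137.98  500.1 ] axis [ 0.03 -0.29 -0.96]
carrier [(array([253.7,  75.8]), 0.91, array([ 533.62, -126.14]))]
bar [(array([256.2,  68. ]), 0.84, array([ 536.18, -117.95]))]
seats [(array([253.9,  73.4]), 0.97, array([ 533.96, -124.65]))]
rails [(array([256.5,  71.4]), 0.74, array([ 536.96, -121.33]))]
knob_grip [(array([254.5, 215.3]), 0.68, array([ 551.79, -298.22]))]
finger_tip [(array([252.4, 174.1]), 0.65, array([ 544.32, -250.72]))]
0 97562 -0.7939411788764548; 12 12254 11.279516797991059; 69 3076 68.18863707749715; 95 608 94.03565909992604; 110 412 108.97154130094795; 
bar 0.76 (array([ 537.28, -153.4 ]), array([223.22,  24.19]), -84.0947208404541)
block (array([ 533.85, -120.62]), array([49.61, 16.06]), -84.072434425354) 93.7649545639633
knob 0.66 (array([ 551.87, -298.84]), array([38.72, 13.85]), -84.19364023208618) 108.57323057509998
plate 0.65 (array([ 540.21, -184.43]), array([312.07, 130.44]), -84.00064706802368)
```

View pics/w2.png

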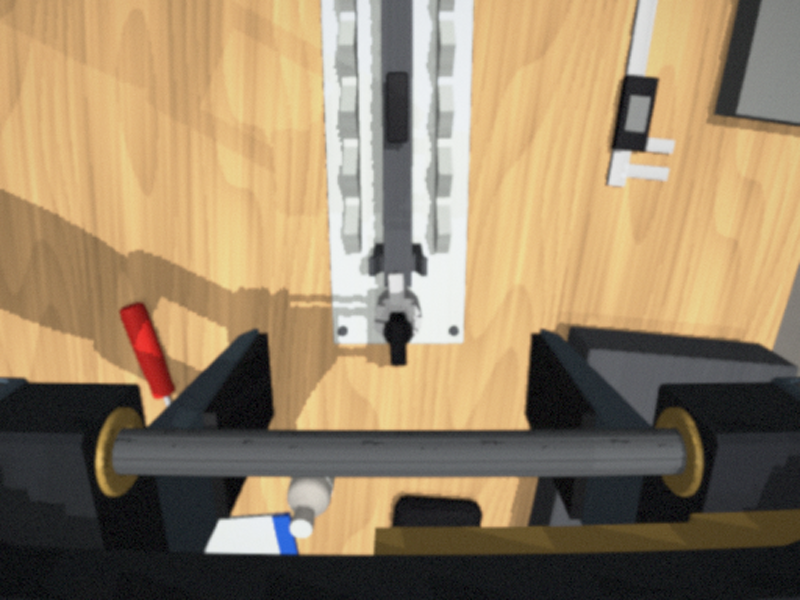

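The wrist picture shows the carrier. The wing is at pixel (398,340), the steel finger above it at (397,290), and the bar block at (397,107). The depth sizes match: wing 39x14, block 50x16, and knob to block 179 mm. So the carrier origin is about (533.5,-120.2) with yaw 5.9°.

```bash
python3 -c "
from h import *
plan([551.9,-298.8,150],95.9,6)"
```

```text
6 rows of shift [-12.97  -0.17  30.  ] turn [-0.  0. -0.] | from [ 545.2 -221.2  330. ] yaw 95.51044987247903
```

Emit:
move_arm(plan=[{"x":-13,"y":-0.2,"z":30,"rx":0,"ry":0,"rz":-0.006},{"x":-13,"y":-0.2,"z":30,"rx":0,"ry":0,"rz":0},{"x":-13,"y":-0.2,"z":30,"rx":0,"ry":0,"rz":0},{"x":-13,"y":-0.2,"z":30,"rx":0,"ry":0,"rz":0},{"x":-13,"y":-0.2,"z":30,"rx":0,"ry":0,"rz":0},{"x":-13,"y":-0.2,"z":30,"rx":0,"ry":0,"rz":0},{"x":0,"y":0,"z":0,"rx":0,"ry":0,"rz":0},{"x":0,"y":0,"z":0,"rx":0,"ry":0,"rz":0}])

```text
time_s: 4.75
ee_pos: [552.2, -298.5, 150.4]
ee_rot: [-180.0, -0.0, 95.9]
force: [0.7, -0.3, 0.5]
gripper_width: 91.4
gripper_force: 0.0
```

```bash
python3 -c "
from h import *
s=state();print(s['ee_pos'],s['ee_rot'],s['force'])
f=grab_frame('wrist')
P,uv=cloud(f); q=P[(abs(P[:,2]-109)<3.5)&(np.hypot(P[:,0]-552,P[:,1]+299)<40)]; print(len(q),rect(q) if len(q)>5 else 0, q[:,2].mean())
plan([551.9,-298.8,85],95.9,3)"
```

```text
[ 552.16 -298.49  150.38] [-179.98   -0.03   95.86] [ 0.69 -0.31  0.52]
1116 (array([ 551.84, -299.2 ]), array([39.13, 13.97]), -82.16838550567627) 108.58679763380911
3 rows of shift [-0.03 -0.36 22.21] turn [ 0.  0. -0.] | from [ 552.9 -298.6  151.6] yaw 95.89390652520595
```

Emit:
move_arm(plan=[{"x":0,"y":0,"z":22,"rx":0,"ry":0,"rz":0},{"x":0,"y":0,"z":22,"rx":0,"ry":0,"rz":0},{"x":0,"y":0,"z":21,"rx":0,"ry":0,"rz":0},{"x":0,"y":0,"z":0,"rx":0,"ry":0,"rz":0}])

```text
time_s: 5.2
ee_pos: [551.5, -297.4, 84.7]
ee_rot: [-179.9, -0.1, 95.9]
force: [0.4, 0.2, -1.0]
gripper_width: 91.6
gripper_force: 0.0
```

Emit:
move_arm(plan=[{"x":0,"y":0,"z":0,"rx":0,"ry":0,"rz":0},{"x":0,"y":0,"z":0,"rx":0,"ry":0,"rz":0},{"x":0,"y":0,"z":0,"rx":0,"ry":0,"rz":0},{"x":0,"y":0,"z":0,"rx":0,"ry":0,"rz":0},{"x":0,"y":0,"z":0,"rx":0,"ry":0,"rz":0},{"x":0,"y":0,"z":0,"rx":0,"ry":0,"rz":0},{"x":0,"y":0,"z":0,"rx":0,"ry":0,"rz":0},{"x":0,"y":0,"z":0,"rx":0,"ry":0,"rz":0}], grip=0, squeeze=40)

```text
time_s: 6.0
ee_pos: [552.1, -298.5, 85.1]
ee_rot: [-180.0, 0.0, 95.9]
force: [-0.2, -0.1, 0.1]
gripper_width: 29.8
gripper_force: 0.0
```

Emit:
move_arm(plan=[{"x":0,"y":0,"z":0,"rx":0,"ry":0,"rz":0},{"x":0,"y":0,"z":0,"rx":0,"ry":0,"rz":0},{"x":0,"y":0,"z":0,"rx":0,"ry":0,"rz":0},{"x":0,"y":0,"z":0,"rx":0,"ry":0,"rz":0},{"x":0,"y":0,"z":0,"rx":0,"ry":0,"rz":0}])

```text
time_s: 6.5
ee_pos: [552.1, -298.5, 85.1]
ee_rot: [180.0, 0.0, 95.9]
force: [-0.8, 0.1, -0.4]
gripper_width: 13.8
gripper_force: 40.0
```

Emit:
move_arm(plan=[{"x":0,"y":0,"z":-5,"rx":0,"ry":0,"rz":0},{"x":0,"y":0,"z":-5,"rx":0,"ry":0,"rz":0},{"x":0,"y":0,"z":-3.5,"rx":0,"ry":0,"rz":0},{"x":0,"y":0,"z":0,"rx":0,"ry":0,"rz":0},{"x":0,"y":0,"z":0,"rx":0,"ry":0,"rz":0}])

```text
time_s: 7.0
ee_pos: [552.0, -298.5, 98.1]
ee_rot: [-180.0, -0.0, 95.9]
force: [3.4, -1.6, -11.1]
gripper_width: 13.8
gripper_force: 40.0
```

Emit:
move_arm(plan=[{"x":0,"y":0,"z":0,"rx":0,"ry":0,"rz":-0.1},{"x":0,"y":0,"z":0,"rx":0,"ry":0,"rz":-0.1},{"x":0,"y":0,"z":0,"rx":0,"ry":0,"rz":-0.1},{"x":0,"y":0,"z":0,"rx":0,"ry":0,"rz":-0.1},{"x":0,"y":0,"z":0,"rx":0,"ry":0,"rz":-0.1},{"x":0,"y":0,"z":0,"rx":0,"ry":0,"rz":-0.1},{"x":0,"y":0,"z":0,"rx":0,"ry":0,"rz":-0.1}])

```text
time_s: 7.7
ee_pos: [551.2, -298.8, 97.9]
ee_rot: [-179.9, -0.1, 136.3]
force: [0.9, -3.3, -10.4]
gripper_width: 14.0
gripper_force: 40.0
```

Emit:
move_arm(plan=[{"x":0,"y":0,"z":0,"rx":0,"ry":0,"rz":-0.1},{"x":0,"y":0,"z":0,"rx":0,"ry":0,"rz":-0.1},{"x":0,"y":0,"z":0,"rx":0,"ry":0,"rz":-0.1},{"x":0,"y":0,"z":0,"rx":0,"ry":0,"rz":-0.1},{"x":0,"y":0,"z":0,"rx":0,"ry":0,"rz":-0.1},{"x":0,"y":0,"z":0,"rx":0,"ry":0,"rz":-0.1},{"x":0,"y":0,"z":0,"rx":0,"ry":0,"rz":-0.1},{"x":0,"y":0,"z":0,"rx":0,"ry":0,"rz":0},{"x":0,"y":0,"z":0,"rx":0,"ry":0,"rz":0}])

```text
time_s: 8.6
ee_pos: [550.6, -299.3, 98.2]
ee_rot: [-179.9, -0.2, 176.0]
force: [-2.9, -5.0, -10.1]
gripper_width: 14.0
gripper_force: 40.0
```

Emit:
move_arm(plan=[{"x":0,"y":0,"z":5,"rx":0,"ry":0,"rz":0},{"x":0,"y":0,"z":5,"rx":0,"ry":0,"rz":0},{"x":0,"y":0,"z":3.5,"rx":0,"ry":0,"rz":0},{"x":0,"y":0,"z":0,"rx":0,"ry":0,"rz":0},{"x":0,"y":0,"z":0,"rx":0,"ry":0,"rz":0}])

```text
time_s: 9.1
ee_pos: [551.5, -299.7, 90.6]
ee_rot: [-179.8, 0.1, 176.0]
force: [-8.5, -1.2, 17.9]
gripper_width: 13.3
gripper_force: 40.0
```

Emit:
move_arm(plan=[{"x":0,"y":0,"z":0,"rx":0,"ry":0,"rz":0},{"x":0,"y":0,"z":0,"rx":0,"ry":0,"rz":0},{"x":0,"y":0,"z":0,"rx":0,"ry":0,"rz":0},{"x":0,"y":0,"z":0,"rx":0,"ry":0,"rz":0},{"x":0,"y":0,"z":0,"rx":0,"ry":0,"rz":0}], grip=0.5)

```text
time_s: 9.6
ee_pos: [552.2, -298.3, 84.9]
ee_rot: [180.0, -0.0, 176.1]
force: [0.2, 0.0, -0.2]
gripper_width: 45.4
gripper_force: 0.0
```

Emit:
move_arm(plan=[{"x":0,"y":0,"z":-20,"rx":0,"ry":0,"rz":0},{"x":0,"y":0,"z":-40,"rx":0,"ry":0,"rz":0},{"x":0,"y":0,"z":-40,"rx":0,"ry":0,"rz":0},{"x":0,"y":0,"z":-20,"rx":0,"ry":0,"rz":0},{"x":0,"y":0,"z":0,"rx":0,"ry":0,"rz":0}])

```text
time_s: 10.1
ee_pos: [553.9, -299.3, 208.8]
ee_rot: [-179.8, 0.4, 176.1]
force: [0.3, -0.5, -0.9]
gripper_width: 45.4
gripper_force: 0.0
```

```bash
python3 -c "
from h import *
f=grab_frame('wrist')
P,uv=cloud(f); q=P[(P[:,2]>102)&(P[:,2]<130)&(np.hypot(P[:,0]-552,P[:,1]+299)<45)]; print(len(q),rect(q) if len(q)>5 else 0, q[:,2].mean())
f=grab_frame('top')
for m in masks_of('top','bar')[:1]:
    Q,_=cloud(f,m['pixels']); q=Q[abs(Q[:,2]-69)<5]; print('bar',m['p'],rect(q))
P,uv=cloud(f); q=P[(P[:,2]>90)&(P[:,2]<100)&(np.hypot(P[:,0]-533,P[:,1]+120)<35)];print(rect(q))
plan([533.8,-120.5,180],95.9,10)"
```

```text
755 (array([ 551.14, -299.58]), array([39.85, 13.5 ]), -4.127067565917969) 108.39677211984457
bar 0.73 (array([ 534.6 , -119.22]), array([284.25,  24.  ]), -84.06427431106567)
(array([ 534.71, -120.25]), array([47.77, 16.17]), -84.33862209320068)
10 rows of shift [13.84 13.54  2.37] turn [-0.   -0.    0.14] | from [ 551.4 -298.   203.4] yaw 176.10862968525737
```

The knob is down at 1.40 rad with the wing top back at 108.4, and the bar is still seated. Next is the bar.

Emit:
move_arm(plan=[{"x":13.8,"y":13.5,"z":2.3,"rx":0,"ry":0,"rz":0.14},{"x":13.8,"y":13.5,"z":2.3,"rx":0,"ry":0,"rz":0.14},{"x":13.8,"y":13.5,"z":2.3,"rx":0,"ry":0,"rz":0.14},{"x":13.8,"y":13.5,"z":2.3,"rx":0,"ry":0,"rz":0.14},{"x":13.8,"y":13.5,"z":2.3,"rx":0,"ry":0,"rz":0.14},{"x":13.8,"y":13.5,"z":2.3,"rx":0,"ry":0,"rz":0.14},{"x":13.8,"y":13.5,"z":2.3,"rx":0,"ry":0,"rz":0.14},{"x":13.8,"y":13.5,"z":2.3,"rx":0,"ry":0,"rz":0.14},{"x":13.8,"y":13.5,"z":2.3,"rx":0,"ry":0,"rz":0.14},{"x":13.8,"y":13.5,"z":2.3,"rx":0,"ry":0,"rz":0.14}], grip=0.6)

```text
time_s: 11.25
ee_pos: [533.4, -120.4, 179.9]
ee_rot: [-179.8, -0.1, 95.6]
force: [0.5, -0.0, -0.2]
gripper_width: 55.0
gripper_force: 0.0
```

Emit:
move_arm(plan=[{"x":0,"y":0,"z":0,"rx":0,"ry":0,"rz":0},{"x":0,"y":0,"z":0,"rx":0,"ry":0,"rz":0}])

```text
time_s: 11.45
ee_pos: [533.7, -121.4, 180.6]
ee_rot: [-179.8, -0.0, 96.1]
force: [-0.2, 0.1, -0.5]
gripper_width: 54.6
gripper_force: 0.0
```

```bash
python3 -c "
from h import *
f=grab_frame('wrist')
P,uv=cloud(f); q=P[(P[:,2]>89)&(P[:,2]<100)&(np.hypot(P[:,0]-533,P[:,1]+120)<40)]; print(len(q),rect(q) if len(q)>5 else 0, q[:,2].mean())
q=P[(abs(P[:,2]-68)<3)&(np.hypot(P[:,0]-533,P[:,1]+120)<150)];print(rect(q))
plan([533.8,-120.5,72],95.9,4)"
```

```text
1199 (array([ 533.84, -119.85]), array([50.62, 15.61]), -84.11296510696411) 93.79792458283644
(array([ 535.64, -120.09]), array([289.79,  49.39]), -83.11076927185059)
4 rows of shift [ 0.33  0.08 27.25] turn [-0. -0.  0.] | from [ 533.8 -121.8  181. ] yaw 96.01818148412346
```

Emit:
move_arm(plan=[{"x":0.3,"y":0,"z":27,"rx":0,"ry":0,"rz":0},{"x":0.3,"y":0,"z":27,"rx":0,"ry":0,"rz":0},{"x":0.3,"y":0,"z":27,"rx":0,"ry":0,"rz":0},{"x":0.3,"y":0,"z":27,"rx":0,"ry":0,"rz":0},{"x":0,"y":0,"z":0,"rx":0,"ry":0,"rz":0}])

```text
time_s: 12.0
ee_pos: [531.1, -120.5, 70.7]
ee_rot: [-179.5, -0.1, 95.9]
force: [-0.5, 0.0, 0.1]
gripper_width: 54.4
gripper_force: 0.0
```

Emit:
move_arm(plan=[{"x":0,"y":0,"z":0,"rx":0,"ry":0,"rz":0},{"x":0,"y":0,"z":0,"rx":0,"ry":0,"rz":0},{"x":0,"y":0,"z":0,"rx":0,"ry":0,"rz":0},{"x":0,"y":0,"z":0,"rx":0,"ry":0,"rz":0},{"x":0,"y":0,"z":0,"rx":0,"ry":0,"rz":0},{"x":0,"y":0,"z":0,"rx":0,"ry":0,"rz":0},{"x":0,"y":0,"z":0,"rx":0,"ry":0,"rz":0},{"x":0,"y":0,"z":0,"rx":0,"ry":0,"rz":0}], grip=0, squeeze=40)

```text
time_s: 12.8
ee_pos: [534.6, -120.4, 74.8]
ee_rot: [180.0, 0.0, 95.9]
force: [-1.8, -0.1, 5.1]
gripper_width: 15.1
gripper_force: 40.0
```

Emit:
move_arm(plan=[{"x":0,"y":0,"z":-6,"rx":0,"ry":0,"rz":0},{"x":0,"y":0,"z":-12,"rx":0,"ry":0,"rz":0},{"x":0,"y":0,"z":-20,"rx":0,"ry":0,"rz":0},{"x":0,"y":0,"z":-20,"rx":0,"ry":0,"rz":0},{"x":0,"y":0,"z":-12,"rx":0,"ry":0,"rz":0},{"x":0,"y":0,"z":0,"rx":0,"ry":0,"rz":0},{"x":0,"y":0,"z":0,"rx":0,"ry":0,"rz":0}])

```text
time_s: 13.5
ee_pos: [534.1, -120.3, 143.8]
ee_rot: [-180.0, -0.0, 95.9]
force: [0.1, 0.8, -3.2]
gripper_width: 15.6
gripper_force: 40.0
```

```bash
python3 -c "
from h import *
print(state()['gripper_width'],state()['force'])
plan([405,-110,140],95.9,6)"
```

```text
15.630760145200734 [ 0.12  0.81 -3.18]
6 rows of shift [  3.91 -21.23   0.64] turn [-0. -0.  0.] | from [ 534.1 -120.3  143.8] yaw 95.90582783069304
```

Emit:
move_arm(plan=[{"x":3.9,"y":-21.2,"z":0,"rx":0,"ry":0,"rz":0},{"x":3.9,"y":-21.2,"z":0,"rx":0,"ry":0,"rz":0},{"x":3.9,"y":-21.2,"z":0,"rx":0,"ry":0,"rz":0},{"x":3.9,"y":-21.2,"z":0,"rx":0,"ry":0,"rz":0},{"x":3.9,"y":-21.2,"z":0,"rx":0,"ry":0,"rz":0},{"x":3.9,"y":-21.2,"z":0,"rx":0,"ry":0,"rz":0},{"x":0,"y":0,"z":0,"rx":0,"ry":0,"rz":0}])

```text
time_s: 14.2
ee_pos: [401.5, -109.3, 142.8]
ee_rot: [-179.7, -0.1, 95.9]
force: [-0.1, -0.0, -1.7]
gripper_width: 16.1
gripper_force: 40.0
```

Emit:
move_arm(plan=[{"x":0,"y":0,"z":20,"rx":0,"ry":0,"rz":0},{"x":0,"y":0,"z":25,"rx":0,"ry":0,"rz":0},{"x":0,"y":0,"z":25,"rx":0,"ry":0,"rz":0},{"x":0,"y":0,"z":25,"rx":0,"ry":0,"rz":0},{"x":0,"y":0,"z":20,"rx":0,"ry":0,"rz":0},{"x":0,"y":0,"z":8,"rx":0,"ry":0,"rz":0},{"x":0,"y":0,"z":4,"rx":0,"ry":0,"rz":0},{"x":0,"y":0,"z":0,"rx":0,"ry":0,"rz":0}])

```text
time_s: 15.0
ee_pos: [405.9, -110.2, 17.0]
ee_rot: [-180.0, 0.0, 95.9]
force: [0.2, -0.2, -2.9]
gripper_width: 16.1
gripper_force: 40.0
```

Emit:
move_arm(plan=[{"x":0,"y":0,"z":1,"rx":0,"ry":0,"rz":0},{"x":0,"y":0,"z":1,"rx":0,"ry":0,"rz":0},{"x":0,"y":0,"z":1,"rx":0,"ry":0,"rz":0},{"x":0,"y":0,"z":0,"rx":0,"ry":0,"rz":0}])

```text
time_s: 15.4
ee_pos: [406.3, -110.4, 15.7]
ee_rot: [179.9, 0.1, 95.9]
force: [-2.3, 0.0, 9.6]
gripper_width: 16.0
gripper_force: 40.0
```

Emit:
move_arm(plan=[{"x":0,"y":0,"z":0,"rx":0,"ry":0,"rz":0},{"x":0,"y":0,"z":0,"rx":0,"ry":0,"rz":0},{"x":0,"y":0,"z":0,"rx":0,"ry":0,"rz":0},{"x":0,"y":0,"z":0,"rx":0,"ry":0,"rz":0}], grip=0.5)

```text
time_s: 15.8
ee_pos: [405.7, -110.2, 14.2]
ee_rot: [180.0, 0.0, 95.9]
force: [-0.2, 0.2, -0.3]
gripper_width: 44.3
gripper_force: 0.0
```

Emit:
move_arm(plan=[{"x":0,"y":0,"z":-20,"rx":0,"ry":0,"rz":0},{"x":0,"y":0,"z":-40,"rx":0,"ry":0,"rz":0},{"x":0,"y":0,"z":-45,"rx":0,"ry":0,"rz":0},{"x":0,"y":0,"z":-45,"rx":0,"ry":0,"rz":0},{"x":0,"y":0,"z":-30,"rx":0,"ry":0,"rz":0},{"x":0,"y":0,"z":0,"rx":0,"ry":0,"rz":0}])

```text
time_s: 16.4
ee_pos: [408.3, -111.0, 198.3]
ee_rot: [179.5, 0.2, 95.9]
force: [0.4, -0.8, 0.1]
gripper_width: 45.6
gripper_force: 0.0
```

Run:
```python
from h import *
f=grab_frame('wrist')
P,uv=cloud(f); q=P[(P[:,2]>28)&(P[:,2]<42)&(np.hypot(P[:,0]-405,P[:,1]+110)<60)]; print("block",len(q),rect(q), q[:,2].mean())
# carrier features now bare: cheeks / teeth tops
q=P[(abs(P[:,2]-56)<2.5)&(P[:,0]>450)]; print("teeth",len(q),rect(q) if len(q)>9 else 0)
f=grab_frame('top')
for m in masks_of('top','shaft1')[:5]:
    Q,_=cloud(f,m['pixels']); q=Q[(Q[:,2]>4)&(Q[:,2]<40)]; rgb=f['img'][m['pixels']].mean(0); print(round(m['p'],2),rect(q),rgb)
plan([417,166,200],77,12)
```

```text
block 733 (array([ 406.19, -109.41]), array([49.94, 15.14]), -84.5772213935852) 34.759989244647436
teeth 985 (array([529.25, -81.6 ]), array([186.13,  92.09]), -84.09801769256592)
0.68 (array([ 318.41, -419.56]), array([197.23,  27.83]), -74.11077880859375) [126.05  47.56  43.03]
0.6 (array([611.66, 167.63]), array([112.25,  17.6 ]), -22.987815856933594) [130.92 128.24 128.15]
0.55 (array([420.15, 195.8 ]), array([115.34,  18.28]), -13.707855224609375) [125.15 119.26 115.26]
0.48 (array([276.07, 340.87]), array([110.49,  17.85]), 25.55262565612793) [128.03 120.39  46.68]
0.47 (array([425.78, 330.85]), array([116.34,  17.99]), -13.542839050292969) [121.19 117.16 115.52]
12 rows of shift [23.12 -0.09 -0.56] turn [-0.   -0.    0.03] | from [ 404.8 -109.9  193.2] yaw 95.90071387022941
```

The bar is flat on the desk. One shaft was knocked to (420,196), and I re-measured it. The steel shafts are A (420,196), B (612,168) and C (426,331). The mean colour of the thing at (276,341) is yellow, so it stays. I go for A first.

```bash
python3 -c "
from h import *
plan([420,196,150],166.3,12)"
```

```text
12 rows of shift [20.52 17.85  3.59] turn [-0.  -0.  -0.1] | from [ 404.8 -109.9  193.2] yaw 95.90071387022941
```

Emit:
move_arm(plan=[{"x":20.5,"y":17.8,"z":3.6,"rx":0,"ry":0,"rz":-0.1024},{"x":20.5,"y":17.8,"z":3.6,"rx":0,"ry":0,"rz":-0.1024},{"x":20.5,"y":17.8,"z":3.6,"rx":0,"ry":0,"rz":-0.1024},{"x":20.5,"y":17.8,"z":3.6,"rx":0,"ry":0,"rz":-0.1024},{"x":20.5,"y":17.8,"z":3.6,"rx":0,"ry":0,"rz":-0.1024},{"x":20.5,"y":17.8,"z":3.6,"rx":0,"ry":0,"rz":-0.1024}], grip=0.6)

```text
time_s: 17.15
ee_pos: [460.6, 41.2, 170.2]
ee_rot: [-179.8, -0.1, 131.3]
force: [0.2, -0.2, 0.2]
gripper_width: 54.8
gripper_force: 0.0
```

Emit:
move_arm(plan=[{"x":20.5,"y":17.8,"z":3.6,"rx":0,"ry":0,"rz":-0.1024},{"x":20.5,"y":17.8,"z":3.6,"rx":0,"ry":0,"rz":-0.1024},{"x":20.5,"y":17.8,"z":3.6,"rx":0,"ry":0,"rz":-0.1024},{"x":20.5,"y":17.8,"z":3.6,"rx":0,"ry":0,"rz":-0.1024},{"x":20.5,"y":17.8,"z":3.6,"rx":0,"ry":0,"rz":-0.1024},{"x":20.5,"y":17.8,"z":3.6,"rx":0,"ry":0,"rz":-0.1024},{"x":0,"y":0,"z":0,"rx":0,"ry":0,"rz":0},{"x":0,"y":0,"z":0,"rx":0,"ry":0,"rz":0}])

```text
time_s: 17.95
ee_pos: [419.5, 195.0, 149.4]
ee_rot: [-179.9, -0.1, 166.3]
force: [0.7, 0.3, 0.7]
gripper_width: 54.5
gripper_force: 0.0
```

```bash
cat > shaft.py <<'E'
from h import *
import sys
x,y=map(float,sys.argv[1:3])
f=grab_frame('wrist'); P,uv=cloud(f)
q=P[(P[:,2]>4)&(P[:,2]<30)&(np.hypot(P[:,0]-x,P[:,1]-y)<75)]
c,s,a=rect(q); print("shaft",len(q),c,s,a,"z",np.percentile(q[:,2],[50,98]))
yaw=a+180; plan([c[0],c[1],2.5],yaw,6)
i=f["img"][:,:,::-1]; cv2.imwrite(f"pics/{sys.argv[3]}.png",i)
E
python3 shaft.py 420 196 a
```

```text
shaft 2030 [418.21 197.18] [119.18  17.89] -13.815910339355469 z [14.94 18.08]
6 rows of shift [ 0.38  0.35 24.55] turn [-0. -0.  0.] | from [420.1 194.7 149.8] yaw 166.27129092572557
```

View pics/a.png

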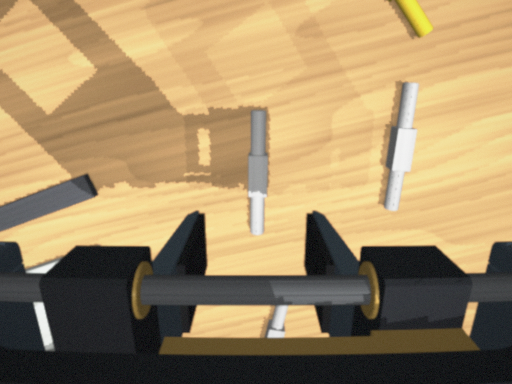

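The wrist picture shows steel shaft A at (258,172), square in the middle, and shaft C at (403,148). Both are grey. The yellow one is at (413,15), so A is confirmed and I take it.

Emit:
move_arm(plan=[{"x":0.4,"y":0.3,"z":25,"rx":0,"ry":0,"rz":0},{"x":0.4,"y":0.3,"z":25,"rx":0,"ry":0,"rz":0},{"x":0.4,"y":0.3,"z":25,"rx":0,"ry":0,"rz":0},{"x":0.4,"y":0.3,"z":25,"rx":0,"ry":0,"rz":0},{"x":0.4,"y":0.3,"z":25,"rx":0,"ry":0,"rz":0},{"x":0.4,"y":0.3,"z":15,"rx":0,"ry":0,"rz":0},{"x":0,"y":0,"z":7,"rx":0,"ry":0,"rz":0},{"x":0,"y":0,"z":0,"rx":0,"ry":0,"rz":0},{"x":0,"y":0,"z":0,"rx":0,"ry":0,"rz":0}])

```text
time_s: 18.9
ee_pos: [419.3, 197.4, 4.4]
ee_rot: [180.0, 0.0, 166.3]
force: [-0.8, -0.2, 0.9]
gripper_width: 54.8
gripper_force: 0.0
```

Emit:
move_arm(plan=[{"x":0,"y":0,"z":0,"rx":0,"ry":0,"rz":0},{"x":0,"y":0,"z":0,"rx":0,"ry":0,"rz":0},{"x":0,"y":0,"z":0,"rx":0,"ry":0,"rz":0},{"x":0,"y":0,"z":0,"rx":0,"ry":0,"rz":0},{"x":0,"y":0,"z":0,"rx":0,"ry":0,"rz":0},{"x":0,"y":0,"z":0,"rx":0,"ry":0,"rz":0},{"x":0,"y":0,"z":0,"rx":0,"ry":0,"rz":0},{"x":0,"y":0,"z":0,"rx":0,"ry":0,"rz":0}], grip=0, squeeze=40)

```text
time_s: 19.7
ee_pos: [418.6, 197.6, 4.1]
ee_rot: [-180.0, 0.0, 166.3]
force: [-1.7, -0.6, 3.6]
gripper_width: 17.7
gripper_force: 40.0
```

Emit:
move_arm(plan=[{"x":0,"y":0,"z":-10,"rx":0,"ry":0,"rz":0},{"x":0,"y":0,"z":-25,"rx":0,"ry":0,"rz":0},{"x":0,"y":0,"z":-30,"rx":0,"ry":0,"rz":0},{"x":0,"y":0,"z":-30,"rx":0,"ry":0,"rz":0},{"x":0,"y":0,"z":-20,"rx":0,"ry":0,"rz":0},{"x":0,"y":0,"z":0,"rx":0,"ry":0,"rz":0},{"x":0,"y":0,"z":0,"rx":0,"ry":0,"rz":0}])

```text
time_s: 20.4
ee_pos: [418.2, 197.4, 118.7]
ee_rot: [-180.0, -0.0, 166.3]
force: [-1.0, 0.4, -1.3]
gripper_width: 17.9
gripper_force: 40.0
```

```bash
cat > tgt.py <<'E'
from h import *
import sys
C=np.array([533.6,-120.0]); a=np.radians(5.9); ex=np.array([np.cos(a),np.sin(a)]); ey=np.array([-ex[1],ex[0]])
def W(x,y): return C+x*ex+y*ey
if __name__=="__main__":
    x,y,z,N=map(float,sys.argv[1:5]); yaw=float(sys.argv[5]) if len(sys.argv)>5 else 185.9
    s=state(); print(s["time_s"],s["ee_pos"],s["ee_rot"],s["force"],s["gripper_width"])
    p=W(x,y); print(p); plan([p[0],p[1],z],yaw,int(N))
E
python3 tgt.py 0 75 115 10
```

```text
20.4 [418.16 197.42 118.66] [-179.99   -0.01  166.31] [-1.04  0.36 -1.26] 17.880628976730904
[525.89 -45.4 ]
10 rows of shift [-12.86 -23.39   0.37] turn [-0.   -0.   -0.03] | from [418.2 197.4 118.7] yaw 166.3055485012816
```

Emit:
move_arm(plan=[{"x":-12.9,"y":-23.4,"z":0.4,"rx":0,"ry":0,"rz":-0.0342},{"x":-12.9,"y":-23.4,"z":0.4,"rx":0,"ry":0,"rz":-0.0342},{"x":-12.9,"y":-23.4,"z":0.4,"rx":0,"ry":0,"rz":-0.0342},{"x":-12.9,"y":-23.4,"z":0.4,"rx":0,"ry":0,"rz":-0.0342},{"x":-12.9,"y":-23.4,"z":0.4,"rx":0,"ry":0,"rz":-0.0342},{"x":-12.9,"y":-23.4,"z":0.4,"rx":0,"ry":0,"rz":-0.0342},{"x":-12.9,"y":-23.4,"z":0.4,"rx":0,"ry":0,"rz":-0.0342},{"x":-12.9,"y":-23.4,"z":0.4,"rx":0,"ry":0,"rz":-0.0342},{"x":-12.9,"y":-23.4,"z":0.4,"rx":0,"ry":0,"rz":-0.0342},{"x":-12.9,"y":-23.4,"z":0.4,"rx":0,"ry":0,"rz":-0.0342}])

```text
time_s: 21.4
ee_pos: [525.7, -46.3, 112.8]
ee_rot: [179.9, -0.2, -174.0]
force: [0.4, -0.2, -1.9]
gripper_width: 17.6
gripper_force: 40.0
```

Emit:
move_arm(plan=[{"x":0,"y":0,"z":0,"rx":0,"ry":0,"rz":0},{"x":0,"y":0,"z":0,"rx":0,"ry":0,"rz":0}])

```text
time_s: 21.6
ee_pos: [525.4, -45.4, 113.1]
ee_rot: [179.9, -0.2, -174.2]
force: [-0.0, 0.1, -2.1]
gripper_width: 17.8
gripper_force: 40.0
```

```bash
python3 tgt.py 0 75 39 4
python3 - <<'E'
from tgt import *
for n in ["wrist","top"]:
    f=grab_frame(n); P,uv=cloud(f)
    L=np.c_[(P[:,:2]-C)@ex,(P[:,:2]-C)@ey,P[:,2]]
    print(n,"held",[np.percentile(v,[3,97]) for v in L[(abs(L[:,0])<75)&(abs(L[:,1]-75)<25)&(L[:,2]>100)&(L[:,2]<140)].T])
    for sx in(-1,1):
        q=L[(abs(L[:,0]-40*sx)<12)&(L[:,2]>53)&(L[:,2]<60)&(abs(L[:,1])<112)]
        if len(q)<20: continue
        h,e=np.histogram(q[:,1],bins=np.arange(-112,113,4)); print(sx,len(q),"x mean",np.median(q[:,0]),h)
E
```

```text
21.6 [525.43 -45.4  113.05] [ 179.93   -0.24 -174.19] [-0.05  0.08 -2.09] 17.785149812230586
[525.89 -45.4 ]
4 rows of shift [-0.16 -0.02 18.51] turn [ 0. -0. -0.] | from [525.4 -45.4 113.1] yaw -174.19021172487587
wrist held [array([-58.98,  50.56]), array([61.82, 89.18]), array([117.43, 136.44])]
-1 719 x mean -40.306362515621906 [  0   1  49  82   0   0   0   0   0   0   0   0   0   0  24 105  25   0
   0   0   0   0   0   0   0   0   2  74  64   0   0   0   0   0   0   0
   0   0   0  41 101   9   0   0   0   0   0   0   0   0   0   2  93  47
   0   0]
1 221 x mean 39.12270002171466 [ 0  1 51 65  1  0  0  0  0  0  0  0  0  0 16 80  7  0  0  0  0  0  0  0
  0  0  0  0  0  0  0  0  0  0  0  0  0  0  0  0  0  0  0  0  0  0  0  0
  0  0  0  0  0  0  0  0]
top held [array([-58.07, -31.25]), array([68.54, 81.12]), array([118.63, 129.46])]
-1 47 x mean -39.14674722418883 [1 2 5 4 0 0 0 0 0 0 0 0 0 1 5 3 3 0 0 0 0 0 0 0 0 0 0 0 0 0 0 0 0 0 0 0 0
 0 2 6 4 2 0 0 0 0 0 0 0 0 0 4 3 2 0 0]
1 27 x mean 40.8612997978442 [0 3 5 3 2 0 0 0 0 0 0 0 0 1 7 4 1 1 0 0 0 0 0 0 0 0 0 0 0 0 0 0 0 0 0 0 0
 0 0 0 0 0 0 0 0 0 0 0 0 0 0 0 0 0 0 0]
```

The tooth crests sit at -100, -50, 0, 50 and 100 in my carrier frame, so the frame is confirmed. Lowering now.

Emit:
move_arm(plan=[{"x":0,"y":0,"z":18.5,"rx":0,"ry":0,"rz":0},{"x":0,"y":0,"z":18.5,"rx":0,"ry":0,"rz":0},{"x":0,"y":0,"z":18,"rx":0,"ry":0,"rz":0},{"x":0,"y":0,"z":14,"rx":0,"ry":0,"rz":0},{"x":0,"y":0,"z":5,"rx":0,"ry":0,"rz":0},{"x":0,"y":0,"z":2,"rx":0,"ry":0,"rz":0},{"x":0,"y":0,"z":0,"rx":0,"ry":0,"rz":0}])

```text
time_s: 22.4
ee_pos: [526.8, -45.0, 39.3]
ee_rot: [-180.0, 0.0, -174.1]
force: [-0.3, 0.2, -1.1]
gripper_width: 17.6
gripper_force: 40.0
```

Emit:
move_arm(plan=[{"x":0,"y":0,"z":0,"rx":0,"ry":0,"rz":0},{"x":0,"y":0,"z":0,"rx":0,"ry":0,"rz":0},{"x":0,"y":0,"z":0,"rx":0,"ry":0,"rz":0},{"x":0,"y":0,"z":0,"rx":0,"ry":0,"rz":0}], grip=0.38)

```text
time_s: 22.8
ee_pos: [527.0, -45.4, 39.3]
ee_rot: [-180.0, 0.1, -174.1]
force: [-0.2, 0.5, -0.4]
gripper_width: 34.6
gripper_force: 0.0
```

Emit:
move_arm(plan=[{"x":0,"y":0,"z":-10,"rx":0,"ry":0,"rz":0},{"x":0,"y":0,"z":-25,"rx":0,"ry":0,"rz":0},{"x":0,"y":0,"z":-40,"rx":0,"ry":0,"rz":0},{"x":0,"y":0,"z":-40,"rx":0,"ry":0,"rz":0},{"x":0,"y":0,"z":-10,"rx":0,"ry":0,"rz":0},{"x":0,"y":0,"z":0,"rx":0,"ry":0,"rz":0}])

```text
time_s: 23.4
ee_pos: [527.9, -45.5, 166.2]
ee_rot: [-179.9, 0.3, -174.1]
force: [-0.2, -0.3, -0.6]
gripper_width: 34.5
gripper_force: 0.0
```

```bash
cat > chk.py <<'E'
from tgt import *
f=grab_frame("wrist"); P,uv=cloud(f); L=np.c_[(P[:,:2]-C)@ex,(P[:,:2]-C)@ey,P[:,2]]
for y in (-75,-25,25,75):
    q=L[(abs(L[:,0])<70)&(abs(L[:,1]-y)<14)&(L[:,2]>38)&(L[:,2]<75)&(abs(abs(L[:,0])-40)>9)]
    if len(q)>60: print(y,len(q),rect(q),"topz",np.percentile(q[:,2],[50,97]))
f=grab_frame("top")
for m in masks_of('top','shaft1')[:7]:
    Q,_=cloud(f,m['pixels']); q=Q[(Q[:,2]>4)&(Q[:,2]<60)]
    if len(q)>20: print(round(m['p'],2),rect(q),np.median(q[:,2]),f['img'][m['pixels']].mean(0))
E
python3 chk.py; python3 -c "
from h import *
plan([427,331,150],166.4,10)"
```

```text
75 1620 (array([ 1.  , 74.12]), array([119.43,  18.64]), -0.48253631591796875) topz [48.53 51.23]
0.74 (array([610.22, 167.89]), array([115.01,  17.73]), -23.341690063476562) 16.709387427701003 [132.85 130.52 131.05]
0.58 (array([484.72, -52.14]), array([34.02, 13.65]), 7.66200590133667) 48.09776334913431 [91.19 89.53 89.8 ]
0.57 (array([275.53, 342.73]), array([119.15,  24.01]), 27.864267349243164) 16.068462635421174 [129.96 120.66  48.38]
0.56 (array([424.12, 331.51]), array([112.73,  19.2 ]), -18.927703857421875) 16.49594013113782 [128.98 126.06 126.02]
0.23 (array([743.11, 112.64]), array([40.47, 38.37]), 45.16175079345703) 35.03956998145674 [130.17 125.06 122.11]
10 rows of shift [11.78 37.26  1.27] turn [ 0.   -0.    0.03] | from [525.5 -45.2 162.4] yaw -174.100017722245
```

Shaft A is seated at y=75, with its top at 51 and 0.5° off. Now C.

Emit:
move_arm(plan=[{"x":11.8,"y":37.3,"z":1.3,"rx":0,"ry":0,"rz":0.034},{"x":11.8,"y":37.3,"z":1.3,"rx":0,"ry":0,"rz":0.034},{"x":11.8,"y":37.3,"z":1.3,"rx":0,"ry":0,"rz":0.034},{"x":11.8,"y":37.3,"z":1.3,"rx":0,"ry":0,"rz":0.034},{"x":11.8,"y":37.3,"z":1.3,"rx":0,"ry":0,"rz":0.034},{"x":11.8,"y":37.3,"z":1.3,"rx":0,"ry":0,"rz":0.034},{"x":11.8,"y":37.3,"z":1.3,"rx":0,"ry":0,"rz":0.034},{"x":11.8,"y":37.3,"z":1.3,"rx":0,"ry":0,"rz":0.034},{"x":11.8,"y":37.3,"z":1.3,"rx":0,"ry":0,"rz":0.034},{"x":11.8,"y":37.3,"z":1.3,"rx":0,"ry":0,"rz":0.034}], grip=0.6)

```text
time_s: 24.55
ee_pos: [426.4, 332.1, 148.9]
ee_rot: [-179.8, -0.1, 166.4]
force: [1.4, -0.4, 0.3]
gripper_width: 54.8
gripper_force: 0.0
```

Emit:
move_arm(plan=[{"x":0,"y":0,"z":0,"rx":0,"ry":0,"rz":0},{"x":0,"y":0,"z":0,"rx":0,"ry":0,"rz":0}])

```text
time_s: 24.75
ee_pos: [426.8, 331.0, 149.0]
ee_rot: [-179.8, -0.1, 166.5]
force: [0.3, 0.2, 0.5]
gripper_width: 54.5
gripper_force: 0.0
```

```bash
python3 shaft.py 426 331 c
```

```text
shaft 2025 [425.6  333.87] [119.65  17.96] -16.314544677734375 z [14.87 17.98]
6 rows of shift [ 0.37  0.56 24.47] turn [-0.   -0.    0.01] | from [427.1 330.3 149.3] yaw 166.4629213085717
```

Emit:
move_arm(plan=[{"x":0,"y":0,"z":25,"rx":0,"ry":0,"rz":0.048},{"x":1,"y":1.3,"z":25,"rx":0,"ry":0,"rz":0},{"x":1,"y":1.3,"z":25,"rx":0,"ry":0,"rz":0},{"x":0,"y":0,"z":25,"rx":0,"ry":0,"rz":0},{"x":0,"y":0,"z":25,"rx":0,"ry":0,"rz":0},{"x":0,"y":0,"z":15,"rx":0,"ry":0,"rz":0},{"x":0,"y":0,"z":5.5,"rx":0,"ry":0,"rz":0},{"x":0,"y":0,"z":0,"rx":0,"ry":0,"rz":0},{"x":0,"y":0,"z":0,"rx":0,"ry":0,"rz":0}])

```text
time_s: 25.7
ee_pos: [427.4, 334.0, 6.1]
ee_rot: [180.0, 0.0, 163.6]
force: [1.6, -0.1, 0.3]
gripper_width: 54.2
gripper_force: 0.0
```

Emit:
move_arm(plan=[{"x":0,"y":0,"z":0,"rx":0,"ry":0,"rz":0},{"x":0,"y":0,"z":0,"rx":0,"ry":0,"rz":0},{"x":0,"y":0,"z":0,"rx":0,"ry":0,"rz":0},{"x":0,"y":0,"z":0,"rx":0,"ry":0,"rz":0},{"x":0,"y":0,"z":0,"rx":0,"ry":0,"rz":0},{"x":0,"y":0,"z":0,"rx":0,"ry":0,"rz":0},{"x":0,"y":0,"z":0,"rx":0,"ry":0,"rz":0},{"x":0,"y":0,"z":0,"rx":0,"ry":0,"rz":0}], grip=0, squeeze=40)

```text
time_s: 26.5
ee_pos: [426.7, 334.2, 5.5]
ee_rot: [-180.0, -0.0, 163.7]
force: [-0.9, -1.1, 3.2]
gripper_width: 17.8
gripper_force: 40.0
```

Emit:
move_arm(plan=[{"x":0,"y":0,"z":-10,"rx":0,"ry":0,"rz":0},{"x":0,"y":0,"z":-25,"rx":0,"ry":0,"rz":0},{"x":0,"y":0,"z":-30,"rx":0,"ry":0,"rz":0},{"x":0,"y":0,"z":-30,"rx":0,"ry":0,"rz":0},{"x":0,"y":0,"z":-20,"rx":0,"ry":0,"rz":0},{"x":0,"y":0,"z":0,"rx":0,"ry":0,"rz":0},{"x":0,"y":0,"z":0,"rx":0,"ry":0,"rz":0}])

```text
time_s: 27.2
ee_pos: [426.5, 334.1, 120.1]
ee_rot: [-180.0, -0.0, 163.7]
force: [0.3, -0.5, -2.5]
gripper_width: 17.4
gripper_force: 40.0
```

```bash
python3 tgt.py 0 25 116 12
```

```text
27.2 [426.46 334.14 120.08] [-179.99   -0.01  163.67] [ 0.27 -0.46 -2.52] 17.363808259350645
[531.03 -95.13]
12 rows of shift [-12.57 -34.85   0.34] turn [-0.   -0.   -0.03] | from [426.5 334.1 120.1] yaw 163.6693080305109
```

Emit:
move_arm(plan=[{"x":-12.6,"y":-34.8,"z":0.4,"rx":0,"ry":0,"rz":-0.0323},{"x":-12.6,"y":-34.8,"z":0.4,"rx":0,"ry":0,"rz":-0.0323},{"x":-12.6,"y":-34.8,"z":0.4,"rx":0,"ry":0,"rz":-0.0323},{"x":-12.6,"y":-34.8,"z":0.4,"rx":0,"ry":0,"rz":-0.0323},{"x":-12.6,"y":-34.8,"z":0.4,"rx":0,"ry":0,"rz":-0.0323},{"x":-12.6,"y":-34.8,"z":0.4,"rx":0,"ry":0,"rz":-0.0323}])

```text
time_s: 27.8
ee_pos: [457.0, 113.2, 116.2]
ee_rot: [-179.9, -0.2, 174.9]
force: [1.2, 0.7, -2.2]
gripper_width: 17.7
gripper_force: 40.0
```

Emit:
move_arm(plan=[{"x":-12.6,"y":-34.8,"z":0.4,"rx":0,"ry":0,"rz":-0.0323},{"x":-12.6,"y":-34.8,"z":0.4,"rx":0,"ry":0,"rz":-0.0323},{"x":-12.6,"y":-34.8,"z":0.4,"rx":0,"ry":0,"rz":-0.0323},{"x":-12.6,"y":-34.8,"z":0.4,"rx":0,"ry":0,"rz":-0.0323},{"x":-12.6,"y":-34.8,"z":0.4,"rx":0,"ry":0,"rz":-0.0323},{"x":-12.6,"y":-34.8,"z":0.4,"rx":0,"ry":0,"rz":-0.0323},{"x":0,"y":0,"z":0,"rx":0,"ry":0,"rz":0},{"x":0,"y":0,"z":0,"rx":0,"ry":0,"rz":0},{"x":0,"y":0,"z":0,"rx":0,"ry":0,"rz":0}])

```text
time_s: 28.7
ee_pos: [530.4, -93.5, 114.3]
ee_rot: [179.9, -0.2, -174.1]
force: [-0.2, -0.4, -2.0]
gripper_width: 17.5
gripper_force: 40.0
```

```bash
python3 tgt.py 0 25 39.5 4
```

```text
28.7 [530.39 -93.51 114.34] [ 179.93   -0.18 -174.11] [-0.2 -0.4 -2. ] 17.547723832387398
[531.03 -95.13]
4 rows of shift [-0.15 -0.43 18.71] turn [ 0. -0. -0.] | from [530.4 -93.5 114.3] yaw -174.11163216289802
```

Emit:
move_arm(plan=[{"x":0,"y":-0.4,"z":18.5,"rx":0,"ry":0,"rz":0},{"x":0,"y":-0.4,"z":18.5,"rx":0,"ry":0,"rz":0},{"x":0,"y":-0.4,"z":18,"rx":0,"ry":0,"rz":0},{"x":0,"y":-0.4,"z":14,"rx":0,"ry":0,"rz":0},{"x":0,"y":0,"z":5,"rx":0,"ry":0,"rz":0},{"x":0,"y":0,"z":1.5,"rx":0,"ry":0,"rz":0},{"x":0,"y":0,"z":0,"rx":0,"ry":0,"rz":0}])

```text
time_s: 29.4
ee_pos: [532.1, -95.4, 40.5]
ee_rot: [-180.0, 0.0, -174.1]
force: [0.5, -0.2, -2.6]
gripper_width: 17.1
gripper_force: 40.0
```

Emit:
move_arm(plan=[{"x":0,"y":0,"z":0,"rx":0,"ry":0,"rz":0},{"x":0,"y":0,"z":0,"rx":0,"ry":0,"rz":0},{"x":0,"y":0,"z":0,"rx":0,"ry":0,"rz":0},{"x":0,"y":0,"z":0,"rx":0,"ry":0,"rz":0}], grip=0.38)

```text
time_s: 29.8
ee_pos: [532.2, -96.1, 40.6]
ee_rot: [-180.0, 0.1, -174.1]
force: [-0.1, -0.3, 0.3]
gripper_width: 34.8
gripper_force: 0.0
```

Emit:
move_arm(plan=[{"x":0,"y":0,"z":-10,"rx":0,"ry":0,"rz":0},{"x":0,"y":0,"z":-25,"rx":0,"ry":0,"rz":0},{"x":0,"y":0,"z":-40,"rx":0,"ry":0,"rz":0},{"x":0,"y":0,"z":-40,"rx":0,"ry":0,"rz":0},{"x":0,"y":0,"z":-10,"rx":0,"ry":0,"rz":0},{"x":0,"y":0,"z":0,"rx":0,"ry":0,"rz":0},{"x":0,"y":0,"z":0,"rx":0,"ry":0,"rz":0}])

```text
time_s: 30.5
ee_pos: [531.1, -95.8, 164.4]
ee_rot: [180.0, -0.1, -174.1]
force: [-0.2, -0.1, -0.3]
gripper_width: 34.8
gripper_force: 0.0
```

```bash
python3 chk.py; python3 -c "
from h import *
plan([611,168,150],156.8,10)"
```

```text
25 1645 (array([ 0.27, 23.99]), array([119.96,  18.74]), -0.47931671142578125) topz [48.77 51.12]
75 1473 (array([-14.03,  73.29]), array([89.74, 18.25]), 0.08202224969863892) topz [48.9  51.21]
0.71 (array([274.91, 341.43]), array([114.04,  20.87]), 25.247886657714844) 16.528510159708283 [135.   128.09  48.94]
0.6 (array([611.66, 167.14]), array([112.57,  17.56]), -23.127159118652344) 16.895697271897877 [136.89 134.1  134.41]
0.43 (array([ 488.02, -101.02]), array([28.89, 12.17]), -0.3851776123046875) 47.338855734831064 [95.54 93.41 94.07]
0.39 (array([742.04, 112.12]), array([37.72, 37.41]), -22.897705078125) 34.9056357495859 [132.26 129.69 129.94]
0.38 (array([ 538.74, -160.82]), array([370.71, 130.87]), -84.14015531539917) 13.375901848456309 [116.43 115.64 115.44]
10 rows of shift [-4.69 27.47  1.35] turn [ 0.   -0.    0.05] | from [530.9 -95.8 163.5] yaw -174.1246365545111
```

C is seated at y=25. Now B.

Emit:
move_arm(plan=[{"x":-4.7,"y":27.5,"z":1.3,"rx":0,"ry":0,"rz":0.0508},{"x":-4.7,"y":27.5,"z":1.3,"rx":0,"ry":0,"rz":0.0508},{"x":-4.7,"y":27.5,"z":1.3,"rx":0,"ry":0,"rz":0.0508},{"x":-4.7,"y":27.5,"z":1.3,"rx":0,"ry":0,"rz":0.0508},{"x":-4.7,"y":27.5,"z":1.3,"rx":0,"ry":0,"rz":0.0508},{"x":-4.7,"y":27.5,"z":1.3,"rx":0,"ry":0,"rz":0.0508},{"x":-4.7,"y":27.5,"z":1.3,"rx":0,"ry":0,"rz":0.0508},{"x":-4.7,"y":27.5,"z":1.3,"rx":0,"ry":0,"rz":0.0508},{"x":-4.7,"y":27.5,"z":1.3,"rx":0,"ry":0,"rz":0.0508},{"x":-4.7,"y":27.5,"z":1.3,"rx":0,"ry":0,"rz":0.0508}], grip=0.6)

```text
time_s: 31.65
ee_pos: [611.8, 169.1, 150.5]
ee_rot: [-179.9, -0.1, 156.7]
force: [1.0, -0.1, -0.7]
gripper_width: 54.7
gripper_force: 0.0
```

Emit:
move_arm(plan=[{"x":0,"y":0,"z":0,"rx":0,"ry":0,"rz":0},{"x":0,"y":0,"z":0,"rx":0,"ry":0,"rz":0},{"x":0,"y":0,"z":0,"rx":0,"ry":0,"rz":0}])

```text
time_s: 31.95
ee_pos: [611.4, 167.3, 151.3]
ee_rot: [-179.9, -0.1, 156.8]
force: [-0.3, 0.2, -0.5]
gripper_width: 54.6
gripper_force: 0.0
```

```bash
python3 shaft.py 611 168 b
```

```text
shaft 2007 [609.47 169.1 ] [119.62  17.93] -23.71088409423828 z [14.9  18.06]
6 rows of shift [ 0.44  0.17 24.86] turn [-0. -0.  0.] | from [611.6 167.2 151.7] yaw 156.74307832537812
```

Emit:
move_arm(plan=[{"x":1.3,"y":0.5,"z":25,"rx":0,"ry":0,"rz":0.008},{"x":1.3,"y":0.5,"z":25,"rx":0,"ry":0,"rz":0},{"x":0,"y":0,"z":25,"rx":0,"ry":0,"rz":0},{"x":0,"y":0,"z":25,"rx":0,"ry":0,"rz":0},{"x":0,"y":0,"z":25,"rx":0,"ry":0,"rz":0},{"x":0,"y":0,"z":15,"rx":0,"ry":0,"rz":0},{"x":0,"y":0,"z":7.5,"rx":0,"ry":0,"rz":0},{"x":0,"y":0,"z":0,"rx":0,"ry":0,"rz":0},{"x":0,"y":0,"z":0,"rx":0,"ry":0,"rz":0}])

```text
time_s: 32.9
ee_pos: [610.8, 169.8, 5.5]
ee_rot: [180.0, 0.1, 156.3]
force: [0.2, -0.2, 0.2]
gripper_width: 54.8
gripper_force: 0.0
```

Emit:
move_arm(plan=[{"x":0,"y":0,"z":0,"rx":0,"ry":0,"rz":0},{"x":0,"y":0,"z":0,"rx":0,"ry":0,"rz":0},{"x":0,"y":0,"z":0,"rx":0,"ry":0,"rz":0},{"x":0,"y":0,"z":0,"rx":0,"ry":0,"rz":0},{"x":0,"y":0,"z":0,"rx":0,"ry":0,"rz":0},{"x":0,"y":0,"z":0,"rx":0,"ry":0,"rz":0},{"x":0,"y":0,"z":0,"rx":0,"ry":0,"rz":0},{"x":0,"y":0,"z":0,"rx":0,"ry":0,"rz":0}], grip=0, squeeze=40)

```text
time_s: 33.7
ee_pos: [610.2, 169.9, 4.8]
ee_rot: [-180.0, 0.0, 156.3]
force: [-0.2, -0.6, 1.9]
gripper_width: 17.8
gripper_force: 40.0
```

Emit:
move_arm(plan=[{"x":0,"y":0,"z":-10,"rx":0,"ry":0,"rz":0},{"x":0,"y":0,"z":-25,"rx":0,"ry":0,"rz":0},{"x":0,"y":0,"z":-30,"rx":0,"ry":0,"rz":0},{"x":0,"y":0,"z":-30,"rx":0,"ry":0,"rz":0},{"x":0,"y":0,"z":-20,"rx":0,"ry":0,"rz":0},{"x":0,"y":0,"z":0,"rx":0,"ry":0,"rz":0},{"x":0,"y":0,"z":0,"rx":0,"ry":0,"rz":0}])

```text
time_s: 34.4
ee_pos: [609.8, 170.0, 119.3]
ee_rot: [-180.0, -0.0, 156.3]
force: [-0.0, -0.2, -2.8]
gripper_width: 17.6
gripper_force: 40.0
```

```bash
python3 tgt.py 0 -25 116 12
```

```text
34.4 [609.85 170.05 119.34] [-179.99   -0.01  156.31] [-0.04 -0.21 -2.76] 17.637483130786734
[ 536.17 -144.87]
12 rows of shift [  1.45 -27.21   0.28] turn [-0.   -0.   -0.04] | from [609.8 170.  119.3] yaw 156.31299440653797
```

Emit:
move_arm(plan=[{"x":1.5,"y":-27.2,"z":0.3,"rx":0,"ry":0,"rz":-0.043},{"x":1.5,"y":-27.2,"z":0.3,"rx":0,"ry":0,"rz":-0.043},{"x":1.5,"y":-27.2,"z":0.3,"rx":0,"ry":0,"rz":-0.043},{"x":1.5,"y":-27.2,"z":0.3,"rx":0,"ry":0,"rz":-0.043},{"x":1.5,"y":-27.2,"z":0.3,"rx":0,"ry":0,"rz":-0.043},{"x":1.5,"y":-27.2,"z":0.3,"rx":0,"ry":0,"rz":-0.043}])

```text
time_s: 35.0
ee_pos: [550.7, 16.7, 115.8]
ee_rot: [-180.0, -0.2, 171.2]
force: [1.6, 0.5, -2.0]
gripper_width: 17.7
gripper_force: 40.0
```

Emit:
move_arm(plan=[{"x":1.5,"y":-27.2,"z":0.3,"rx":0,"ry":0,"rz":-0.043},{"x":1.5,"y":-27.2,"z":0.3,"rx":0,"ry":0,"rz":-0.043},{"x":1.5,"y":-27.2,"z":0.3,"rx":0,"ry":0,"rz":-0.043},{"x":1.5,"y":-27.2,"z":0.3,"rx":0,"ry":0,"rz":-0.043},{"x":1.5,"y":-27.2,"z":0.3,"rx":0,"ry":0,"rz":-0.043},{"x":1.5,"y":-27.2,"z":0.3,"rx":0,"ry":0,"rz":-0.043},{"x":0,"y":0,"z":0,"rx":0,"ry":0,"rz":0},{"x":0,"y":0,"z":0,"rx":0,"ry":0,"rz":0},{"x":0,"y":0,"z":0,"rx":0,"ry":0,"rz":0}])

```text
time_s: 35.9
ee_pos: [535.2, -143.7, 115.0]
ee_rot: [179.9, -0.1, -174.1]
force: [-0.0, -0.1, -1.7]
gripper_width: 17.8
gripper_force: 40.0
```

```bash
python3 tgt.py 0 -25 39.5 4
```

```text
35.9 [ 535.18 -143.67  115.01] [ 179.93   -0.12 -174.12] [-0.04 -0.07 -1.66] 17.790907283666343
[ 536.17 -144.87]
4 rows of shift [-0.24 -0.34 18.88] turn [ 0. -0. -0.] | from [ 535.2 -143.7  115. ] yaw -174.11516948852653
```

Emit:
move_arm(plan=[{"x":0,"y":-0.3,"z":18.5,"rx":0,"ry":0,"rz":0},{"x":0,"y":-0.3,"z":18.5,"rx":0,"ry":0,"rz":0},{"x":0,"y":-0.3,"z":18,"rx":0,"ry":0,"rz":0},{"x":0,"y":-0.3,"z":14,"rx":0,"ry":0,"rz":0},{"x":0,"y":0,"z":5,"rx":0,"ry":0,"rz":0},{"x":0,"y":0,"z":2,"rx":0,"ry":0,"rz":0},{"x":0,"y":0,"z":0,"rx":0,"ry":0,"rz":0}])

```text
time_s: 36.6
ee_pos: [536.3, -145.4, 40.3]
ee_rot: [-180.0, 0.0, -174.1]
force: [0.0, -0.5, -2.1]
gripper_width: 17.7
gripper_force: 40.0
```

Emit:
move_arm(plan=[{"x":0,"y":0,"z":0,"rx":0,"ry":0,"rz":0},{"x":0,"y":0,"z":0,"rx":0,"ry":0,"rz":0},{"x":0,"y":0,"z":0,"rx":0,"ry":0,"rz":0},{"x":0,"y":0,"z":0,"rx":0,"ry":0,"rz":0}], grip=0.38)

```text
time_s: 37.0
ee_pos: [536.3, -145.9, 40.5]
ee_rot: [-180.0, 0.1, -174.1]
force: [0.4, -0.3, -0.2]
gripper_width: 34.5
gripper_force: 0.0
```

Emit:
move_arm(plan=[{"x":0,"y":0,"z":-10,"rx":0,"ry":0,"rz":0},{"x":0,"y":0,"z":-25,"rx":0,"ry":0,"rz":0},{"x":0,"y":0,"z":-40,"rx":0,"ry":0,"rz":0},{"x":0,"y":0,"z":-40,"rx":0,"ry":0,"rz":0},{"x":0,"y":0,"z":-10,"rx":0,"ry":0,"rz":0},{"x":0,"y":0,"z":0,"rx":0,"ry":0,"rz":0},{"x":0,"y":0,"z":0,"rx":0,"ry":0,"rz":0}])

```text
time_s: 37.7
ee_pos: [535.2, -145.6, 164.3]
ee_rot: [180.0, -0.1, -174.1]
force: [-0.4, -0.4, -0.4]
gripper_width: 34.3
gripper_force: 0.0
```

```bash
python3 chk.py; python3 -c "
from h import *
plan([405.7,-109.8,150],95.9,12)
f=grab_frame('top');P,uv=cloud(f); q=P[(P[:,2]>28)&(P[:,2]<42)&(np.hypot(P[:,0]-405,P[:,1]+110)<60)]; print('block',len(q),rect(q) if len(q)>5 else 0)
cv2.imwrite('pics/t2.png',cv2.resize(f['img'][:,:,::-1],(800,600)))"
```

```text
-25 1620 (array([ -0.4, -26.3]), array([119.33,  17.63]), 0.014395823702216148) topz [48.86 51.06]
25 1504 (array([-14.44,  23.77]), array([90.76, 18.26]), -0.5645294189453125) topz [48.96 51.01]
75 1739 (array([ 0.84, 72.94]), array([120.13,  18.71]), -0.0285186767578125) topz [48.37 51.06]
0.81 (array([277.25, 341.18]), array([120.78,  20.04]), 29.015663146972656) 15.906121052155031 [132.77 123.4   49.35]
0.72 (array([528.49, -49.7 ]), array([117.3 ,  23.88]), 4.24531364440918) 48.32203637825354 [119.84 117.76 118.16]
0.43 (array([ 489.29, -101.11]), array([25.92, 11.7 ]), -2.5611953735351562) 48.222526496475886 [114.15 112.1  112.3 ]
12 rows of shift [11.66 -4.23  1.13] turn [-0.   -0.    0.13] | from [ 535.  -145.5  163.3] yaw -174.12458206870124
block 4 0
```

View pics/t2.png

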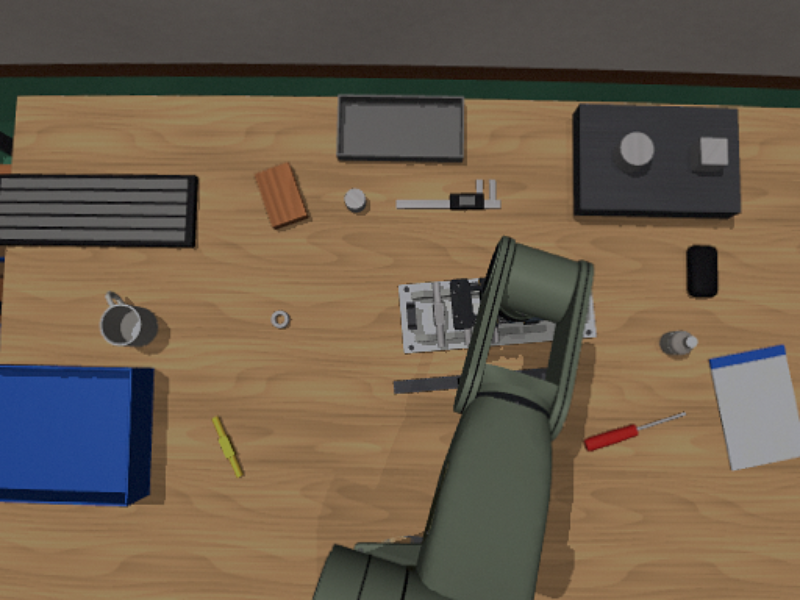

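The top picture shows no steel shaft left on the desk. Three are in the rails, the yellow one is untouched at (228,446), and the bar lies at (470,383). Back to the bar.

Emit:
move_arm(plan=[{"x":11.7,"y":-4.2,"z":1.1,"rx":0,"ry":0,"rz":0.1309},{"x":11.7,"y":-4.2,"z":1.1,"rx":0,"ry":0,"rz":0.1309},{"x":11.7,"y":-4.2,"z":1.1,"rx":0,"ry":0,"rz":0.1309},{"x":11.7,"y":-4.2,"z":1.1,"rx":0,"ry":0,"rz":0.1309},{"x":11.7,"y":-4.2,"z":1.1,"rx":0,"ry":0,"rz":0.1309},{"x":11.7,"y":-4.2,"z":1.1,"rx":0,"ry":0,"rz":0.1309}], grip=0.6)

```text
time_s: 38.5
ee_pos: [462.8, -154.4, 157.4]
ee_rot: [-180.0, -0.1, 140.6]
force: [0.0, 0.8, 0.3]
gripper_width: 54.7
gripper_force: 0.0
```

Emit:
move_arm(plan=[{"x":11.7,"y":-4.2,"z":1.1,"rx":0,"ry":0,"rz":0.1309},{"x":11.7,"y":-4.2,"z":1.1,"rx":0,"ry":0,"rz":0.1309},{"x":11.7,"y":-4.2,"z":1.1,"rx":0,"ry":0,"rz":0.1309},{"x":11.7,"y":-4.2,"z":1.1,"rx":0,"ry":0,"rz":0.1309},{"x":11.7,"y":-4.2,"z":1.1,"rx":0,"ry":0,"rz":0.1309},{"x":11.7,"y":-4.2,"z":1.1,"rx":0,"ry":0,"rz":0.1309},{"x":0,"y":0,"z":0,"rx":0,"ry":0,"rz":0},{"x":0,"y":0,"z":0,"rx":0,"ry":0,"rz":0},{"x":0,"y":0,"z":0,"rx":0,"ry":0,"rz":0}])

```text
time_s: 39.4
ee_pos: [407.1, -110.0, 151.7]
ee_rot: [180.0, 0.0, 96.0]
force: [-0.4, -0.6, -0.4]
gripper_width: 54.5
gripper_force: 0.0
```

```bash
python3 -c "
from h import *
f=grab_frame('wrist');P,uv=cloud(f); q=P[(P[:,2]>30)&(P[:,2]<42)&(np.hypot(P[:,0]-405,P[:,1]+110)<50)]; c,s,a=rect(q); print('block',len(q),c,s,a)
plan([c[0],c[1],14.5],a+180,6)"
```

```text
block 984 [ 405.83 -109.2 ] [49.73 15.43] -84.1453104019165
6 rows of shift [ 0.16 -0.19 22.87] turn [0. 0. 0.] | from [ 407.  -110.   151.7] yaw 95.9418253064994
```

Emit:
move_arm(plan=[{"x":1,"y":-1.1,"z":23,"rx":0,"ry":0,"rz":0},{"x":0,"y":0,"z":25,"rx":0,"ry":0,"rz":0},{"x":0,"y":0,"z":25,"rx":0,"ry":0,"rz":0},{"x":0,"y":0,"z":25,"rx":0,"ry":0,"rz":0},{"x":0,"y":0,"z":25,"rx":0,"ry":0,"rz":0},{"x":0,"y":0,"z":13,"rx":0,"ry":0,"rz":0},{"x":0,"y":0,"z":0,"rx":0,"ry":0,"rz":0},{"x":0,"y":0,"z":0,"rx":0,"ry":0,"rz":0}])

```text
time_s: 40.25
ee_pos: [405.9, -109.0, 16.0]
ee_rot: [180.0, 0.0, 95.9]
force: [0.1, 0.2, -0.4]
gripper_width: 54.5
gripper_force: 0.0
```

Emit:
move_arm(plan=[{"x":0,"y":0,"z":0,"rx":0,"ry":0,"rz":0},{"x":0,"y":0,"z":0,"rx":0,"ry":0,"rz":0},{"x":0,"y":0,"z":0,"rx":0,"ry":0,"rz":0},{"x":0,"y":0,"z":0,"rx":0,"ry":0,"rz":0},{"x":0,"y":0,"z":0,"rx":0,"ry":0,"rz":0},{"x":0,"y":0,"z":0,"rx":0,"ry":0,"rz":0},{"x":0,"y":0,"z":0,"rx":0,"ry":0,"rz":0},{"x":0,"y":0,"z":0,"rx":0,"ry":0,"rz":0}], grip=0, squeeze=50)

```text
time_s: 41.05
ee_pos: [405.7, -108.8, 16.1]
ee_rot: [180.0, 0.0, 95.9]
force: [0.4, 1.3, 3.1]
gripper_width: 15.6
gripper_force: 50.0
```

Emit:
move_arm(plan=[{"x":0,"y":0,"z":-10,"rx":0,"ry":0,"rz":0},{"x":0,"y":0,"z":-25,"rx":0,"ry":0,"rz":0},{"x":0,"y":0,"z":-30,"rx":0,"ry":0,"rz":0},{"x":0,"y":0,"z":-30,"rx":0,"ry":0,"rz":0},{"x":0,"y":0,"z":-30,"rx":0,"ry":0,"rz":0},{"x":0,"y":0,"z":-10,"rx":0,"ry":0,"rz":0},{"x":0,"y":0,"z":0,"rx":0,"ry":0,"rz":0},{"x":0,"y":0,"z":0,"rx":0,"ry":0,"rz":0}])

```text
time_s: 41.85
ee_pos: [404.2, -108.4, 149.7]
ee_rot: [-179.9, -0.1, 95.9]
force: [-1.3, 0.3, -2.8]
gripper_width: 15.5
gripper_force: 50.0
```

```bash
python3 tgt.py 0 0 150 7 95.9
```

```text
41.85 [ 404.24 -108.37  149.66] [-179.86   -0.05   95.88] [-1.33  0.32 -2.81] 15.524883054189395
[ 533.6 -120. ]
7 rows of shift [-3.55 18.21 -0.08] turn [-0. -0. -0.] | from [ 404.2 -108.4  149.7] yaw 95.88072492539213
```

Emit:
move_arm(plan=[{"x":-3.5,"y":18.2,"z":0,"rx":0,"ry":0,"rz":0},{"x":-3.5,"y":18.2,"z":0,"rx":0,"ry":0,"rz":0},{"x":-3.5,"y":18.2,"z":0,"rx":0,"ry":0,"rz":0},{"x":-3.5,"y":18.2,"z":0,"rx":0,"ry":0,"rz":0},{"x":-3.5,"y":18.2,"z":0,"rx":0,"ry":0,"rz":0},{"x":-3.5,"y":18.2,"z":0,"rx":0,"ry":0,"rz":0},{"x":-3.5,"y":18.2,"z":0,"rx":0,"ry":0,"rz":0},{"x":0,"y":0,"z":0,"rx":0,"ry":0,"rz":0},{"x":0,"y":0,"z":0,"rx":0,"ry":0,"rz":0},{"x":0,"y":0,"z":0,"rx":0,"ry":0,"rz":0}])

```text
time_s: 42.85
ee_pos: [533.0, -119.7, 149.6]
ee_rot: [-179.8, -0.1, 95.9]
force: [-0.4, 0.1, -2.9]
gripper_width: 15.6
gripper_force: 50.0
```

```bash
python3 tgt.py 0 0 80 4 95.9
python3 - <<'E'
from tgt import *
for n in ["wrist","top","side"]:
    f=grab_frame(n); P,uv=cloud(f); L=np.c_[(P[:,:2]-C)@ex,(P[:,:2]-C)@ey,P[:,2]]
    q=L[(abs(L[:,0])<30)&(abs(L[:,1])<170)&(abs(L[:,2]-144)<9)]
    if n=="wrist": q=q[q[:,1]>40]
    if len(q)>20: print(n,len(q),rect(q),np.median(q[:,2]), "ends z",[np.median(q[s*q[:,1]>90][:,2]) for s in(-1,1)])
E
```

```text
42.85 [ 533.   -119.71  149.63] [-179.81   -0.06   95.88] [-0.4   0.11 -2.94] 15.583663755282041
[ 533.6 -120. ]
4 rows of shift [-0.1   0.18 17.41] turn [-0. -0. -0.] | from [ 533.  -119.7  149.6] yaw 95.87591592543474
wrist 7912 (array([-1.02, 81.52]), array([83.04, 24.25]), -89.74648430943489) 142.68049335597067 ends z [np.float64(nan), np.float64(142.6951634941015)]
top 370 (array([ 0.52, -2.46]), array([289.96,  24.03]), -89.87112773954868) 144.61900498728335 ends z [np.float64(143.58161569830537), np.float64(144.68153777510068)]
side 261 (array([2.6, 2.9]), array([292.26,  27.01]), 89.91184997558594) 145.61747600435336 ends z [np.float64(145.78927943612734), np.float64(145.4360400522287)]
  return _methods._mean(a, axis=axis, dtype=dtype,
  ret = ret.dtype.type(ret / rcount)
```

Emit:
move_arm(plan=[{"x":0,"y":0.5,"z":17,"rx":0,"ry":0,"rz":0},{"x":0,"y":0,"z":17,"rx":0,"ry":0,"rz":0},{"x":0,"y":0,"z":17,"rx":0,"ry":0,"rz":0},{"x":0,"y":0,"z":12,"rx":0,"ry":0,"rz":0},{"x":0,"y":0,"z":7,"rx":0,"ry":0,"rz":0},{"x":0,"y":0,"z":0,"rx":0,"ry":0,"rz":0},{"x":0,"y":0,"z":0,"rx":0,"ry":0,"rz":0}])

```text
time_s: 43.7
ee_pos: [535.5, -120.1, 81.4]
ee_rot: [179.9, 0.0, 95.9]
force: [0.2, -0.2, -2.6]
gripper_width: 15.9
gripper_force: 50.0
```

Emit:
move_arm(plan=[{"x":0,"y":0,"z":1.5,"rx":0,"ry":0,"rz":0},{"x":0,"y":0,"z":1.5,"rx":0,"ry":0,"rz":0},{"x":0,"y":0,"z":1,"rx":0,"ry":0,"rz":0},{"x":0,"y":0,"z":0,"rx":0,"ry":0,"rz":0}])

```text
time_s: 44.1
ee_pos: [535.1, -120.0, 76.8]
ee_rot: [-180.0, 0.0, 95.9]
force: [-0.6, -0.1, -3.0]
gripper_width: 15.6
gripper_force: 50.0
```

Emit:
move_arm(plan=[{"x":0,"y":-0.5,"z":1,"rx":0,"ry":0,"rz":0},{"x":0,"y":0,"z":1,"rx":0,"ry":0,"rz":0},{"x":0,"y":0,"z":0.5,"rx":0,"ry":0,"rz":0},{"x":0,"y":0,"z":0,"rx":0,"ry":0,"rz":0},{"x":0,"y":0,"z":0,"rx":0,"ry":0,"rz":0}])

```text
time_s: 44.6
ee_pos: [534.6, -120.0, 75.1]
ee_rot: [180.0, 0.0, 95.9]
force: [-2.6, 0.3, 5.8]
gripper_width: 15.8
gripper_force: 50.0
```

Emit:
move_arm(plan=[{"x":0,"y":0,"z":0,"rx":0,"ry":0,"rz":0},{"x":0,"y":0,"z":0,"rx":0,"ry":0,"rz":0},{"x":0,"y":0,"z":0,"rx":0,"ry":0,"rz":0},{"x":0,"y":0,"z":0,"rx":0,"ry":0,"rz":0}], grip=0.5)

```text
time_s: 45.0
ee_pos: [534.7, -120.1, 74.2]
ee_rot: [180.0, 0.0, 95.9]
force: [-0.7, -0.4, -0.2]
gripper_width: 44.2
gripper_force: 0.0
```

Emit:
move_arm(plan=[{"x":0,"y":0,"z":-15,"rx":0,"ry":0,"rz":0},{"x":0,"y":0,"z":-30,"rx":0,"ry":0,"rz":0},{"x":0,"y":0,"z":-40,"rx":0,"ry":0,"rz":0},{"x":0,"y":0,"z":-35,"rx":0,"ry":0,"rz":0},{"x":0,"y":0,"z":0,"rx":0,"ry":0,"rz":0},{"x":0,"y":0,"z":0,"rx":0,"ry":0,"rz":0}])

```text
time_s: 45.6
ee_pos: [534.8, -120.1, 194.9]
ee_rot: [179.9, 0.0, 95.9]
force: [-0.2, 0.3, 0.0]
gripper_width: 45.2
gripper_force: 0.0
```

```bash
cat > barchk.py <<'E'
from tgt import *
for n in ["wrist","top","side"]:
    f=grab_frame(n); P,uv=cloud(f); L=np.c_[(P[:,:2]-C)@ex,(P[:,:2]-C)@ey,P[:,2]]
    q=L[(abs(L[:,0])<15)&(abs(L[:,1])<170)&(abs(L[:,2]-69)<4)]
    if len(q)>20: print(n,len(q),rect(q),np.median(q[:,2]),"ends z",[np.median(q[s*q[:,1]>80][:,2]) for s in(-1,1)])
    q=L[(abs(L[:,0])<25)&(abs(L[:,1])<40)&(abs(L[:,2]-95)<6)]
    if len(q)>20: print("  block",rect(q),np.median(q[:,2]))
    q=L[(np.hypot(L[:,0],L[:,1]+180)<35)&(L[:,2]>102)&(L[:,2]<125)]
    if len(q)>20: print("  wing",rect(q),np.median(q[:,2]))
E
python3 barchk.py; python3 tgt.py 0 -180 165 10 176
```

```text
wrist 6256 (array([ 0.67, -1.88]), array([289.44,  24.16]), -89.96353378146887) 68.01324402972054 ends z [np.float64(68.09120824197052), np.float64(67.96647118260725)]
  block (array([ 0.54, -0.75]), array([49.63, 15.59]), -89.7489350438118) 93.89760863234724
top 291 (array([ 1.44, 88.16]), array([107.92,  24.1 ]), 89.7540054321289) 69.20313103474398 ends z [np.float64(nan), np.float64(68.89732419302791)]
  wing (array([  -0.19, -183.21]), array([39.25, 15.93]), -9.149734497070312) 110.28260253463375
side 300 (array([0.12, 1.58]), array([293.18,  29.03]), -89.81061393022537) 70.31284367603052 ends z [np.float64(70.93880793204404), np.float64(70.0888379778994)]
  block (array([2.27, 0.2 ]), array([55.4 , 15.88]), 89.29887390136719) 95.98452257617278
  wing (array([   1.67, -178.43]), array([38.65, 16.8 ]), -5.381462097167969) 108.66806212424329
45.75 [ 533.7  -119.8   192.79] [-179.83   -0.05   95.88] [ 0.4  -0.31  0.34] 45.62847304843791
[ 552.1  -299.05]
10 rows of shift [-15.81 -11.51   2.78] turn [-0.   -0.   -0.14] | from [ 533.7 -119.8  192.8] yaw 95.87746956348555
  return _methods._mean(a, axis=axis, dtype=dtype,
  ret = ret.dtype.type(ret / rcount)
```

The bar is seated within 1 to 2 mm and level. Now the knob.

Emit:
move_arm(plan=[{"x":-15.8,"y":-11.5,"z":2.8,"rx":0,"ry":0,"rz":-0.1398},{"x":-15.8,"y":-11.5,"z":2.8,"rx":0,"ry":0,"rz":-0.1398},{"x":-15.8,"y":-11.5,"z":2.8,"rx":0,"ry":0,"rz":-0.1398},{"x":-15.8,"y":-11.5,"z":2.8,"rx":0,"ry":0,"rz":-0.1398},{"x":-15.8,"y":-11.5,"z":2.8,"rx":0,"ry":0,"rz":-0.1398},{"x":-15.8,"y":-11.5,"z":2.8,"rx":0,"ry":0,"rz":-0.1398},{"x":-15.8,"y":-11.5,"z":2.8,"rx":0,"ry":0,"rz":-0.1398},{"x":-15.8,"y":-11.5,"z":2.8,"rx":0,"ry":0,"rz":-0.1398},{"x":-15.8,"y":-11.5,"z":2.8,"rx":0,"ry":0,"rz":-0.1398},{"x":-15.8,"y":-11.5,"z":2.8,"rx":0,"ry":0,"rz":-0.1398}])

```text
time_s: 46.75
ee_pos: [552.5, -299.7, 164.5]
ee_rot: [179.9, -0.2, 176.3]
force: [0.7, 0.9, 1.3]
gripper_width: 45.6
gripper_force: 0.0
```

Emit:
move_arm(plan=[{"x":0,"y":0,"z":0,"rx":0,"ry":0,"rz":0},{"x":0,"y":0,"z":0,"rx":0,"ry":0,"rz":0},{"x":0,"y":0,"z":0,"rx":0,"ry":0,"rz":0}])

```text
time_s: 47.05
ee_pos: [552.3, -298.3, 165.8]
ee_rot: [179.9, -0.1, 175.9]
force: [0.1, -0.4, 0.6]
gripper_width: 45.6
gripper_force: 0.0
```

Run:
```python
from h import *
f=grab_frame('wrist'); P,uv=cloud(f); q=P[(P[:,2]>102)&(P[:,2]<125)&(np.hypot(P[:,0]-552,P[:,1]+299)<45)]; c,s,a=rect(q); print(len(q),c,s,a,np.median(q[:,2]))
plan([551.9,-298.9,85],a+180,4)
```

```text
1027 [ 550.86 -299.91] [39.32 13.72] -3.8165359497070312 108.6056045178399
4 rows of shift [ 0.11 -0.16 20.28] turn [ 0. -0. -0.] | from [ 552.4 -298.3  166.1] yaw 175.93492398290422
```

Emit:
move_arm(plan=[{"x":0.4,"y":-0.7,"z":25,"rx":0,"ry":0,"rz":0},{"x":0,"y":0,"z":25,"rx":0,"ry":0,"rz":0},{"x":0,"y":0,"z":20,"rx":0,"ry":0,"rz":0},{"x":0,"y":0,"z":10,"rx":0,"ry":0,"rz":0},{"x":0,"y":0,"z":0,"rx":0,"ry":0,"rz":0},{"x":0,"y":0,"z":0,"rx":0,"ry":0,"rz":0}])

```text
time_s: 47.7
ee_pos: [553.1, -299.9, 87.3]
ee_rot: [-180.0, 0.1, 176.0]
force: [0.2, 0.5, -0.1]
gripper_width: 45.7
gripper_force: 0.0
```

Emit:
move_arm(plan=[{"x":0,"y":0,"z":0,"rx":0,"ry":0,"rz":0},{"x":0,"y":0,"z":0,"rx":0,"ry":0,"rz":0},{"x":0,"y":0,"z":0,"rx":0,"ry":0,"rz":0},{"x":0,"y":0,"z":0,"rx":0,"ry":0,"rz":0},{"x":0,"y":0,"z":0,"rx":0,"ry":0,"rz":0},{"x":0,"y":0,"z":0,"rx":0,"ry":0,"rz":0},{"x":0,"y":0,"z":0,"rx":0,"ry":0,"rz":0},{"x":0,"y":0,"z":0,"rx":0,"ry":0,"rz":0}], grip=0, squeeze=45)

```text
time_s: 48.5
ee_pos: [552.7, -300.1, 86.7]
ee_rot: [-180.0, 0.0, 176.0]
force: [-0.3, -1.1, 2.9]
gripper_width: 13.5
gripper_force: 45.0
```

Emit:
move_arm(plan=[{"x":0,"y":0,"z":-5,"rx":0,"ry":0,"rz":0},{"x":0,"y":0,"z":-5,"rx":0,"ry":0,"rz":0},{"x":0,"y":0,"z":-3.5,"rx":0,"ry":0,"rz":0},{"x":0,"y":0,"z":0,"rx":0,"ry":0,"rz":0},{"x":0,"y":0,"z":0,"rx":0,"ry":0,"rz":0}])

```text
time_s: 49.0
ee_pos: [552.6, -299.9, 99.2]
ee_rot: [-180.0, -0.0, 176.0]
force: [2.8, -2.9, -10.1]
gripper_width: 13.7
gripper_force: 45.0
```

Emit:
move_arm(plan=[{"x":0,"y":0,"z":0,"rx":0,"ry":0,"rz":0.1},{"x":0,"y":0,"z":0,"rx":0,"ry":0,"rz":0.1},{"x":0,"y":0,"z":0,"rx":0,"ry":0,"rz":0.1},{"x":0,"y":0,"z":0,"rx":0,"ry":0,"rz":0.1},{"x":0,"y":0,"z":0,"rx":0,"ry":0,"rz":0.1},{"x":0,"y":0,"z":0,"rx":0,"ry":0,"rz":0.1},{"x":0,"y":0,"z":0,"rx":0,"ry":0,"rz":0.1}])

```text
time_s: 49.7
ee_pos: [552.5, -300.1, 99.3]
ee_rot: [-180.0, 0.0, 135.6]
force: [2.9, -4.2, -10.9]
gripper_width: 13.9
gripper_force: 45.0
```

Emit:
move_arm(plan=[{"x":0,"y":0,"z":0,"rx":0,"ry":0,"rz":0.1},{"x":0,"y":0,"z":0,"rx":0,"ry":0,"rz":0.1},{"x":0,"y":0,"z":0,"rx":0,"ry":0,"rz":0.1},{"x":0,"y":0,"z":0,"rx":0,"ry":0,"rz":0.1},{"x":0,"y":0,"z":0,"rx":0,"ry":0,"rz":0.1},{"x":0,"y":0,"z":0,"rx":0,"ry":0,"rz":0.1},{"x":0,"y":0,"z":0,"rx":0,"ry":0,"rz":0.1},{"x":0,"y":0,"z":0,"rx":0,"ry":0,"rz":0},{"x":0,"y":0,"z":0,"rx":0,"ry":0,"rz":0}])

```text
time_s: 50.6
ee_pos: [552.4, -300.2, 99.5]
ee_rot: [-180.0, 0.0, 95.9]
force: [2.5, -4.9, -10.8]
gripper_width: 13.4
gripper_force: 45.0
```

Emit:
move_arm(plan=[{"x":0,"y":0,"z":3,"rx":0,"ry":0,"rz":0},{"x":0,"y":0,"z":3,"rx":0,"ry":0,"rz":0},{"x":0,"y":0,"z":0,"rx":0,"ry":0,"rz":0}])

```text
time_s: 50.9
ee_pos: [552.4, -300.2, 93.4]
ee_rot: [-180.0, 0.0, 95.9]
force: [0.7, -4.9, -8.8]
gripper_width: 14.0
gripper_force: 45.0
```

Emit:
move_arm(plan=[{"x":0,"y":0,"z":3,"rx":0,"ry":0,"rz":0},{"x":0,"y":0,"z":3,"rx":0,"ry":0,"rz":0},{"x":0,"y":0,"z":1,"rx":0,"ry":0,"rz":0},{"x":0,"y":0,"z":0,"rx":0,"ry":0,"rz":0}])

```text
time_s: 51.3
ee_pos: [552.5, -300.2, 87.0]
ee_rot: [-180.0, 0.1, 95.8]
force: [-0.2, -4.8, -7.6]
gripper_width: 13.5
gripper_force: 45.0
```

Emit:
move_arm(plan=[{"x":0,"y":0,"z":0,"rx":0,"ry":0,"rz":0},{"x":0,"y":0,"z":0,"rx":0,"ry":0,"rz":0},{"x":0,"y":0,"z":0,"rx":0,"ry":0,"rz":0},{"x":0,"y":0,"z":0,"rx":0,"ry":0,"rz":0},{"x":0,"y":0,"z":0,"rx":0,"ry":0,"rz":0}], grip=0.5)

```text
time_s: 51.8
ee_pos: [552.7, -299.5, 87.2]
ee_rot: [180.0, -0.0, 95.8]
force: [0.3, -0.6, 0.5]
gripper_width: 45.7
gripper_force: 0.0
```

Emit:
move_arm(plan=[{"x":0,"y":0,"z":-20,"rx":0,"ry":0,"rz":0},{"x":0,"y":0,"z":-40,"rx":0,"ry":0,"rz":0},{"x":-10,"y":0,"z":-50,"rx":0,"ry":0,"rz":0},{"x":-20,"y":0,"z":-50,"rx":0,"ry":0,"rz":0},{"x":-20,"y":0,"z":-40,"rx":0,"ry":0,"rz":0},{"x":-20,"y":0,"z":-20,"rx":0,"ry":0,"rz":0},{"x":0,"y":0,"z":0,"rx":0,"ry":0,"rz":0},{"x":0,"y":0,"z":0,"rx":0,"ry":0,"rz":0},{"x":0,"y":0,"z":0,"rx":0,"ry":0,"rz":0}])

```text
time_s: 52.7
ee_pos: [558.8, -366.5, 300.3]
ee_rot: [-179.8, -0.2, 95.8]
force: [-0.2, -0.8, 0.1]
gripper_width: 45.6
gripper_force: 0.0
```

```bash
python3 barchk.py 2>/dev/null
python3 - <<'E'
from tgt import *
f=grab_frame("side"); cv2.imwrite("pics/s9.png",cv2.resize(f["img"][150:250,210:330,::-1],(720,600),interpolation=cv2.INTER_CUBIC))
f=grab_frame("wrist"); cv2.imwrite("pics/w9.png",cv2.resize(f["img"][:,:,::-1],(800,600)))
P,uv=cloud(f); L=np.c_[(P[:,:2]-C)@ex,(P[:,:2]-C)@ey,P[:,2]]
for y in (-75,-25,25,75):
  for s in (-1,1):
    q=L[(s*L[:,0]>14)&(abs(L[:,0])<70)&(abs(L[:,1]-y)<14)&(L[:,2]>40)&(L[:,2]<56)&(abs(abs(L[:,0])-40)>9)]
    if len(q)>30: print(y,s,len(q),"y mid",np.median(q[:,1]),"x end",np.percentile(s*q[:,0],99),"top",np.percentile(q[:,2],95))
E
```

```text
wrist 1323 (array([   0.64, -110.11]), array([71.4 , 24.31]), 89.653564453125) 67.96560566162847 ends z [np.float64(67.942760183044), np.float64(nan)]
  wing (array([  -0.02, -181.1 ]), array([39.2 , 13.54]), 89.53529357910156) 108.70481028261071
top 636 (array([ 1.3 , -2.74]), array([290.6 ,  25.71]), 89.56062316894531) 69.36126795997907 ends z [np.float64(69.18379917556133), np.float64(69.60436942052009)]
  block (array([ 1.38, -2.21]), array([50.01, 15.92]), -89.65040358901024) 95.43612195004368
  wing (array([   1.04, -181.1 ]), array([37.43, 14.22]), 85.58280181884766) 109.92982498665148
side 294 (array([2.14, 3.37]), array([292.32,  24.41]), 89.76934051513672) 70.31171263058081 ends z [np.float64(70.46278634262846), np.float64(70.42293864068397)]
  block (array([2.43, 1.71]), array([54.68, 15.54]), 89.78572845458984) 95.5781206599481
  wing (array([   0.75, -176.65]), array([37.81, 12.36]), 89.41336822509766) 110.68496304684477
```

View pics/w9.png

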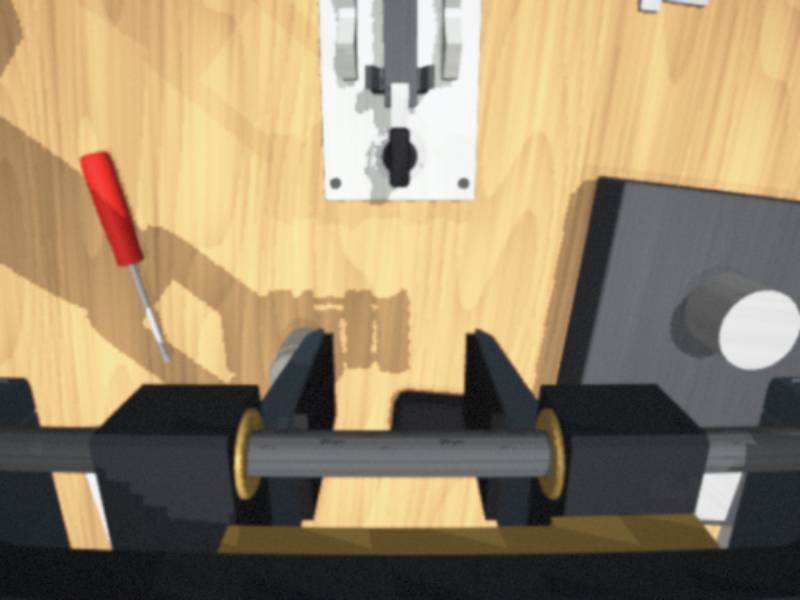

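The wrist picture shows the finger at (400,100) over the bar's end and the wing at (400,157) in line with the bar. The wing top is at 108.7, the fully-down height. One last check of the shafts from the top camera.

Run:
```python
from tgt import *
f=grab_frame("top"); P,uv=cloud(f); L=np.c_[(P[:,:2]-C)@ex,(P[:,:2]-C)@ey,P[:,2]]
for y in (-75,-25,25,75):
  for s in (-1,1):
    q=L[(s*L[:,0]>14)&(abs(L[:,0])<72)&(abs(L[:,1]-y)<14)&(L[:,2]>40)&(L[:,2]<56)]
    if len(q)>10: print(y,s,len(q),"y",np.median(q[:,1]),"x end",np.percentile(s*q[:,0],98),"top",np.percentile(q[:,2],95))
```

```text
-75 -1 15 y -67.69119920724886 x end 44.95745060756635 top 47.61287629878826
-75 1 16 y -66.17177661244672 x end 46.47977537513752 top 49.61216101174543
-25 -1 96 y -25.995118339733658 x end 57.19785108996828 top 53.44301753999902
-25 1 93 y -26.07915936180781 x end 58.35098880757417 top 52.70017843972765
25 -1 95 y 23.94571084279285 x end 57.72840673300767 top 52.72771463672821
25 1 101 y 23.967039207313146 x end 60.03962226277329 top 53.78552663419109
75 -1 95 y 73.45191916819697 x end 56.456261838924284 top 51.82085276041324
75 1 94 y 73.3104738174697 x end 61.477697573812044 top 53.47191566663293
```

```bash
python3 -c "
from workcell import *
print(job_done())"
```

```text
the job is handed in; nothing more can be done
None
```

The job is handed in: all three steel shafts present lie centred in their notch pairs, the bar is seated on both posts, and the knob is snapped down locked over the bar's end. The final camera check agreed; the judge's result was not shown.

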